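Clear the bearing block and hold the grease coupler on its nipple

ROBOT

A 6-joint arm with a two-finger parallel gripper is mounted at the origin on the work surface. World frame = base frame: x ahead of the robot, y to its left, z up, the work surface at z = 0. Lengths are in mm, angles in rad, forces in N, time in s.
With the tool pointing down it reaches from about 350 to 975 mm from the base axis. Payload 7.1 kg.
Tool frame: the origin (TCP) lies between the finger pads; the fingertips stand 14 mm ahead of it and the grasp point (between the pads) lies 5 mm behind it; z points along the fingers, y is the line along which they close (so a half turn about z gives the same grasp; the last joint's range is limited). The gripper opens to 88 mm and grips with 3 to 60 N. Pads are 20 mm wide; open, the fingers measure 115 mm over their backs; the gripper's body (75 mm by 178 mm) begins 61 mm behind the grasp point.
Start: joints at [-1.145, 0.423, 1.63, -0, 1.089, -0.019], TCP at [268.938, -564.16, 198.275] pointing down, gripper open.
Joint ranges: [-3, 3], [-0.9, 2.11], [0.09, 2.58], [-1.31, 4.45], [0.11, 2.69], [-2.54, 2.54]. Speed limits (rad/s): [2.39, 2.39, 3.01, 3.14, 3.14, 3.14].

INTERFACE

Orientations are given as a rotation vector (axis times angle).
In Python, from workcell import ctrl gives the robot as it stands. The module is installed in compiled form; this text tells all that it offers.
- The arm moves only by the tool servo_tool, never from a script. Its argument "plan" is a list of rows, each a list of 3 entries, a list of its own where there are three numbers: the closure, from 0 (fully open) to 1 (shut), then the shift along the world's x, y, z in mm, then the turn about the world's z in degrees. In form: [[hand, [x, y, z], yaw], ...]. A call has 1 to 10 rows; each row is the pose to reach, as a shift and turn from the pose commanded when the call began; what a row does not reach only later rows make up. A row lasts 1/12 s, in which the tool goes at most 41.7 mm and 7.16 degrees, less where a joint would pass 70% of its speed; a pose out of reach is approached as far as the arm can. A call with a gripper value outside its range is refused whole. The fingers move at their own pace and stop on an object; the grip force is fixed at half the most. Time passes only in rows, so rows that repeat a pose let the fingers close. It gives the time, the measured TCP pose, the force, the opening and the grip force at its end, in the units of the state.
- ctrl.get_obs(): the state, without advancing time (a new reading comes with each control period).
- ctrl.get_image(name): name is "scene" or "top" or "wrist"; returns the picture (400x640x3 uint8, blue, green, red); there is no depth.
- ctrl.camera_info(name): a dict with "fovy" (degrees; the focal length in pixels is half the picture's height over the tangent of half this angle, whatever the lens; pixels are square), "cx", "cy" (the principal point, pixels), "k1" (the pictures are not rectified: a ray, as slopes to the right and down, at radius r is drawn at 1 + k1 r^2 times it, then the intrinsics apply), "rvec" (rotation vector, rad) and "tvec" (3), from world to camera coordinates, as OpenCV has them; the wrist camera has in their place "T_tool_cam" (4x4, takes a point from camera to tool coordinates, whose origin is the TCP and whose axes are the flange's). Camera axes: x right, y down, z forward; pixel columns grow to the right and rows downward; lengths in mm; the calibration is good to about 2 mm. A picture is of the moment at which its call begins: read the wrist's pose just before it. camera_info takes no time and is no camera call.
- ctrl.close_job(): hands the job in; it is judged then, once.
The state is a dict: "t": time; "qpos": joint angles; "qvel": joint speeds; "joint_torque": joint torques, N m; "ee_pos": TCP position; "orientation": TCP orientation; "ft_force": force on the tool from outside, world axes, zero at the start; "moment": the same for the moment, N m; "width": finger opening in mm; "grasp_force": force on a finger pad.
Only numpy, scipy, OpenCV 4.12 (cv2) and the standard library are available. Lean on these libraries where they do the work, as an engineer would, in place of code of your own. Each camera call takes 0.05 s, during which the arm holds its last target. There are 200 camera calls.

TASK

The white cases crowd the bearing block: stack the two loose ones squarely, one by one, onto the third, which stands on the robot's side of the bench across from the coupler, without shifting that one. Then take the grease coupler by its square grip, press it squarely onto the tilted grease nipple until it snaps over the head, and push on so that the nipple gives against its spring by at least three quarters of its travel. Finish while still gripping the coupler and holding the nipple pressed in like this; leave the other things on the bench where they are.

Things in the scene. Friction and masses are not known exactly. Their poses are not given: they have to be found in the camera images.
- case_base: closed white plastic case, 84 x 56 x 55 mm (x, y, z), about 0.2 kg, that stands on the bench at x = 0.42 to 0.49 m, left or right of the robot; the bottom of the column to build. Origin at the centre of its underside, z up.
- case_a: equal closed case, standing right in front of (on the robot's side of) the bearing block, under the nipple, in the coupler's way. Same size and origin; its 56 mm width lies along its own y.
- case_b: equal closed case, standing on the bench beside the bearing block, to its left or right. Same size and origin.
- coupler: steel hand grease coupler, about 0.35 kg, standing on its open mouth, left or right of the robot (case_base is on the other side). Origin: centre of the mouth, z away from the mouth along its axis. Barrel 41 mm thick up to a flat shoulder at z = 60 mm (fingertips may bear on it); above it a square grip 26 x 26 mm, sides along its x and y, from z = 60 to 105 mm
- coupler_seat (a point): flat seat inside the coupler, on its axis, 24 mm above its origin; axes as the coupler's. The mouth is a funnel about 27 mm wide that narrows to a 19 mm bore; four sprung jaws sit 8 mm above the mouth, and the seat ends the bore
- block: bearing pillow block of grey-painted iron, fixed to the bench: foot 112 x 130 x 12 mm, round housing up to 84 mm high over the far part, with a steel shaft stub along its y reaching 75 mm to each side. Origin on the bench under the foot, foot from x = -34 to +78 mm; its -x side faces the robot more or less.
- nipple_tip (a point): top of the grease nipple's round head (16 mm; neck 9 mm; stands 36 mm out of its boss). z points out along the nipple, which leans 25 degrees from vertical to the block's -x side; y is the block's y. At rest at (-35.2, 0, 64.6) mm in the block's frame; moves with the nipple. The jaws meet the head with the seat 15 mm off the tip and snap under it about 1 mm before the seat meets the tip (some 8 N)
- nipple (a joint): how far the nipple is pushed in along its own axis against its spring, in m: 0 at rest, 0.008 at its stop. The spring begins to yield at 10 N and takes 16.4 N at the stop; let go, it comes back to 0 and takes the coupler with it.
- jar: bystander: white-capped jar 60 mm across, 75 mm high, on the other side of the block from case_b; origin under its centre
- tweezers: bystander: dark tweezers 120 mm long, 4 mm high, lying on the bench near the robot; origin at the middle
- furnace_lid: bystander: aluminium lid 52 mm across with a knob, 20 mm high, near the robot; origin under its centre
- mouse: bystander: black computer mouse 100 x 58 x 24 mm, on the left; origin under its centre
- slide_box: bystander: green carton 50 x 90 x 45 mm behind the block; origin under its centre
- dropper: bystander: amber bottle 32 mm across, 70 mm high, on the right; origin under its centre
There are look-alikes about, which are no part of the job. Leave any blue or red look-alike of the coupler alone.

How it is judged:
By the outcome, as a careful person would: the job done as asked, in the order asked, and still so for the second after the job is handed in, while the arm keeps its last pose, push and grip.
It also fails if it takes over 72 s, if anything falls off the work surface, if the arm or the gripper's body presses on something with over 40 N, if the wrist force passes 120 N, or if a joint passes its speed limit or range.

## Working session

There is one attempt and no reset: what is moved stays moved. The work goes in short steps, Python scripts to look and compute and a tool call to move; the robot and the scene stay as the last step left them, time stands still between calls to the robot, and variables do not carry over. Pictures are saved under pics/ and viewed, at most 10 in all, crops included, and the job is handed in when it is done.

Besides the shell and the picture viewer there is one more tool, called after ">>>" by a JSON object that holds its "name" and its "arguments". servo_tool: Moves the arm, as the interface text tells. Its arguments: {"type":"object","properties":{"plan":{"type":"array"}},"required":["plan"]}

```bash
mkdir -p pics; python3 - <<'E'
from workcell import ctrl
import cv2,numpy as np
np.set_printoptions(suppress=True,precision=4)
for n in("scene","top","wrist"):
    print(n,ctrl.camera_info(n)); cv2.imwrite(f"pics/{n}0.png",ctrl.get_image(n))
print(ctrl.get_obs())
E
```

```text
scene {'fovy': 54.350622692503364, 'cx': 314.36262763685636, 'cy': 201.4479640152109, 'k1': -0.09184326699691957, 'rvec': array([ 1.9038,  1.2929, -0.6533]), 'tvec': array([-234.643 , -247.4423, 1405.5787])}
top {'fovy': 49.930573839947286, 'cx': 321.84495510492445, 'cy': 198.76489174159138, 'k1': -0.08394392506969334, 'rvec': array([ 2.1726, -2.0396,  0.2181]), 'tvec': array([-16.2485, 599.1891, 960.4373])}
wrist {'fovy': 71.62598326060296, 'cx': 319.4496167668959, 'cy': 200.165315353547, 'k1': 0.003578302484174279, 'T_tool_cam': array([[  -0.0007,   -0.9541,   -0.2996,   83.2884],
       [   1.    ,   -0.0003,   -0.0013,   -0.4353],
       [   0.0012,   -0.2996,    0.9541, -187.042 ],
       [   0.    ,    0.    ,    0.    ,    1.    ]])}
{'t': 0.15, 'qpos': array([-1.145 ,  0.4237,  1.6305,  0.    ,  1.0886, -0.019 ]), 'qvel': array([-0.0002, -0.0007, -0.0035, -0.    ,  0.001 ,  0.0001]), 'joint_torque': array([ -0.0018, -54.4989, -27.3918,   0.0644,   0.0204,  -0.0001]), 'ee_pos': array([ 268.7699, -563.7705,  197.6988]), 'orientation': array([-3.0631, -0.6927,  0.0004]), 'ft_force': array([0.223 , 1.0254, 0.0253]), 'moment': array([ 0.0039, -0.0615, -0.0177]), 'grasp_force': 0.0, 'width': 87.89766034722712}
```

View pics/scene0.png

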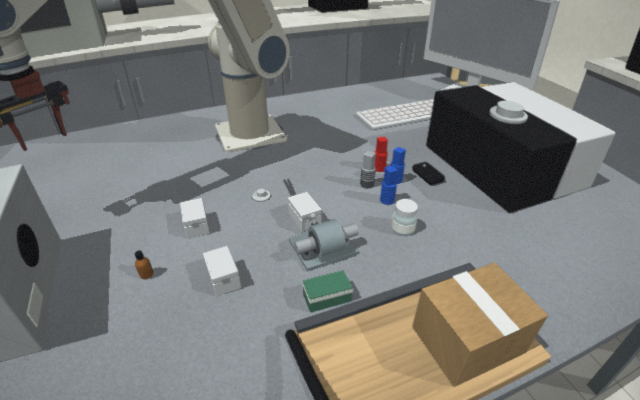

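View pics/top0.png

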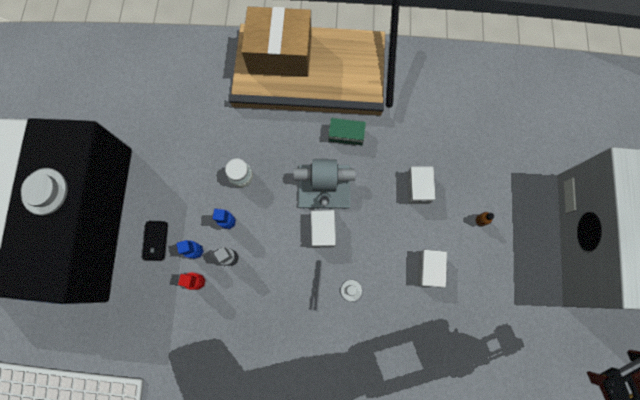

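```bash
cat > h.py <<'E'
import cv2,numpy as np
from scipy.spatial.transform import Rotation as R
from workcell import ctrl
np.set_printoptions(suppress=True,precision=2)
def cam(n,obs=None):
    i=ctrl.camera_info(n); f=200/np.tan(np.radians(i['fovy'])/2)
    if n=="wrist":
        o=obs; T=np.eye(4);T[:3,:3]=R.from_rotvec(o['orientation']).as_matrix();T[:3,3]=o['ee_pos']
        M=T@i['T_tool_cam']; return f,i,M[:3,:3],M[:3,3]
    Rw=R.from_rotvec(i['rvec']).as_matrix(); return f,i,Rw.T,-Rw.T@np.array(i['tvec'])
def ray(c,px):
    f,i,Rm,C=c; K=np.array([[f,0,i['cx']],[0,f,i['cy']],[0,0,1]])
    s=cv2.undistortPoints(np.array(px,float).reshape(-1,1,2),K,np.array([i['k1'],0,0,0,0]))[:,0]
    return C,np.c_[s,np.ones(len(s))]@Rm.T
def plane(c,px,z):
    C,d=ray(c,px); return C+d*((z-C[2])/d[:,2])[:,None]
def tri(c1,p1,c2,p2):
    C1,d1=ray(c1,p1);C2,d2=ray(c2,p2);d1=d1[0]/np.linalg.norm(d1[0]);d2=d2[0]/np.linalg.norm(d2[0])
    A=np.c_[d1,-d2];t=np.linalg.lstsq(A,C2-C1,rcond=None)[0];a=C1+t[0]*d1;b=C2+t[1]*d2
    return (a+b)/2,np.linalg.norm(a-b)
def proj(c,X):
    f,i,Rm,C=c; K=np.array([[f,0,i['cx']],[0,f,i['cy']],[0,0,1]])
    rv=cv2.Rodrigues(Rm.T)[0]
    return cv2.projectPoints(np.array(X,float).reshape(-1,1,3),rv,-Rm.T@C,K,np.array([i['k1'],0,0,0,0]))[0][:,0]
def whites(img,thr=200,amin=150,amax=60000):
    m=(img.min(2)>thr).astype(np.uint8); m=cv2.morphologyEx(m,cv2.MORPH_OPEN,np.ones((3,3)))
    n,l,s,ce=cv2.connectedComponentsWithStats(m)
    out=[]
    for k in range(1,n):
        if amin<s[k,4]<amax:
            c=max(cv2.findContours((l==k).astype(np.uint8),0,1)[0],key=cv2.contourArea)
            out.append((ce[k],s[k,4],c[:,0]))
    return out
def rect(P):
    (c,(w,h),a)=cv2.minAreaRect(P[:,:2].astype(np.float32)); return np.array(c),w,h,a
E
python3 - <<'E'
from h import *
s=cv2.imread("pics/scene0.png");t=cv2.imread("pics/top0.png")
ct,cs=cam("top"),cam("scene"); print(ct[3],cs[3])
for thr in (200,225):
  for ce,a,c in whites(t,thr):
    if 200<ce[0]<500 and 130<ce[1]<320: print('top',thr,ce,a,rect(plane(ct,c,55)))
  for ce,a,c in whites(s,thr):
    if 150<ce[0]<450 and 180<ce[1]<320: print('scene',thr,ce,a,rect(plane(cs,c,55)))
a=cv2.resize(t[190:310,160:380],None,fx=3,fy=3,interpolation=2)[:, :660]
b=cv2.resize(s[130:220,340:450],None,fx=3,fy=3,interpolation=2)
c=cv2.resize(s[190:270,280:390],None,fx=3,fy=3,interpolation=2)
W=np.zeros((600,800,3),np.uint8); W[:330,:]=cv2.resize(t[150:282,190:510],None,fx=2.5,fy=2.5,interpolation=2); W[330:600,:330]=b; W[330:570,400:730]=c
cv2.imwrite("pics/m1.png",W)
E
```

```text
[ 383.95    9.09 1065.  ] [1270.49 -240.16  648.16]
top 200 [434.51 268.01] 706 (array([ 452.15, -252.18]), 78.32474517822266, 49.905738830566406, 0.5524955987930298)
scene 200 [303.93 203.37] 423 (array([533.98,  14.64]), 81.72965240478516, 53.899452209472656, 5.103997707366943)
scene 200 [192.28 209.73] 426 (array([ 454.1 , -252.37]), 52.95948791503906, 82.43038940429688, 88.70361328125)
scene 200 [406.36 205.24] 207 (array([637.44, 249.45]), 49.124698638916016, 49.19048309326172, 67.90058898925781)
scene 200 [219.37 262.17] 685 (array([ 659.15, -222.06]), 81.21971130371094, 53.64106369018555, 4.077774524688721)
```

View pics/m1.png

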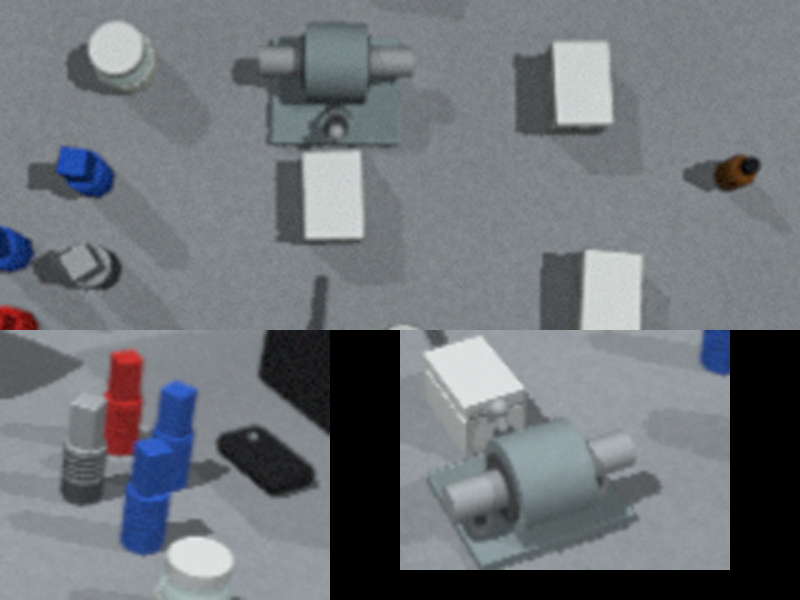

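>>> {"name": "servo_tool", "arguments": {"plan": [[0,[10,42,15],-7],[0,[20,84,30],-14],[0,[30,126,45],-21],[0,[40,165,52],-25.5],[0,[60,200,52],-25.5],[0,[95,225,52],-25.5],[0,[133,242,52],-25.5],[0,[172,258,52],-25.5],[0,[212,274,52],-25.5],[0,[250,290,52],-25.5]]}}

```text
t: 0.98
ee_pos: [510.5, -277.0, 250.4]
orientation: [3.141, 0.0, 0.0]
ft_force: [-0.5, -0.5, -0.1]
width: 87.8
grasp_force: 0.0
```

>>> {"name": "servo_tool", "arguments": {"plan": [[0,[21,20,0],0],[0,[41,39,0],0],[0,[41,39,0],0],[0,[41,39,0],0]]}}

```text
t: 1.32
ee_pos: [550.4, -238.2, 249.7]
orientation: [-3.141, -0.004, 0.002]
ft_force: [-0.9, 0.3, -0.5]
width: 88.1
grasp_force: 0.0
```

```bash
cat > m2.py <<'E'
from h import *
o=ctrl.get_obs();w=ctrl.get_image("wrist");cw=cam("wrist",o);cv2.imwrite("pics/w1.png",w)
print(o['t'],o['ee_pos'],R.from_rotvec(o['orientation']).as_matrix()[:,0])
s=cv2.imread("pics/scene0.png");t=cv2.imread("pics/top0.png");ct,cs=cam("top"),cam("scene")
for n,i,c in(('w',w,cw),('t',t,ct),('s',s,cs)):
  for thr in (170,200):
   for ce,a,k in whites(i,thr):
    r=rect(plane(c,k,55))
    if 40<min(r[1:3]) and max(r[1:3])<110: print(n,thr,ce,r[0],np.round(r[1:],1))
print('coupler top',tri(ct,[[222.8,254.8]],cs,[[369.3,154]]))
print('nipple',tri(ct,[[324.4,201.2]],cs,[[312.7,216]]))
E
python3 m2.py
```

```text
1.3167 [ 550.36 -238.23  249.67] [ 1.  0. -0.]
w 170 [ 29.98 151.53] [578.46 153.96] [87.5 73.2 70.9]
w 170 [ 17.07 201.94] [511.79 197.89] [40.5 66.8  2.2]
w 200 [306.03  89.8 ] [ 659.49 -219.7 ] [84.3 55.6  3.8]
w 200 [328.31 236.26] [ 454.46 -250.88] [55.9 84.6 89.5]
t 170 [235.93 168.46] [663.45 236.63] [48.4 50.   3.5]
t 170 [422.82 182.57] [ 657.27 -221.24] [78.  54.   3.6]
t 170 [ 36.46 187.38] [586.55 741.5 ] [85.3 78.8 11.8]
t 170 [322.86 227.6 ] [531.79  14.65] [79.  52.4  3.6]
t 170 [434.42 267.98] [ 452.36 -252.07] [53.1 81.5 88.4]
t 170 [ 43.62 389.26] [114.97 632.53] [54.1 59.6  2.5]
t 200 [434.51 268.01] [ 452.15 -252.18] [78.3 49.9  0.6]
s 170 [303.89 203.27] [533.58  14.59] [84.8 56.2  5.1]
s 170 [192.05 209.67] [ 453.6  -252.83] [56.1 86.  88.8]
s 170 [406.48 205.33] [639.39 249.01] [53.5 53.1 68. ]
s 170 [219.36 262.01] [ 658.4  -221.65] [85.9 55.6  3.5]
s 200 [303.93 203.37] [533.98  14.64] [81.7 53.9  5.1]
s 200 [192.28 209.73] [ 454.1  -252.37] [53.  82.4 88.7]
s 200 [406.36 205.24] [637.44 249.45] [49.1 49.2 67.9]
s 200 [219.37 262.17] [ 659.15 -222.06] [81.2 53.6  4.1]
coupler top (array([449.56, 237.45, 101.82]), np.float64(5.657143702944796))
nipple (array([594.59,  15.2 ,  58.5 ]), np.float64(0.06914560108295206))
```

View pics/w1.png

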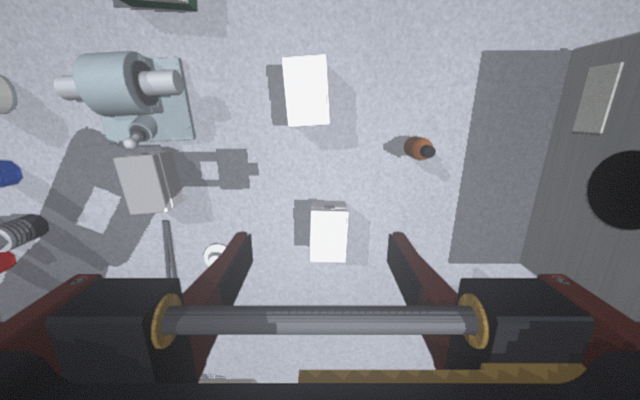

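>>> {"name": "servo_tool", "arguments": {"plan": [[0,[35,5,-18],3.8],[0,[70,10,-36],3.8],[0,[100,15,-65],3.8],[0,[100,15,-105],3.8],[0,[100,15,-140],3.8],[0,[100,15,-175],3.8],[0,[100,15,-205],3.8],[0,[100,15,-222],3.8],[0,[100,15,-222],3.8],[0,[100,15,-222],3.8]]}}

```text
t: 2.2
ee_pos: [648.5, -225.3, 27.7]
orientation: [-3.139, -0.101, 0.003]
ft_force: [0.2, -0.3, 0.1]
width: 87.7
grasp_force: 0.0
```

>>> {"name": "servo_tool", "arguments": {"plan": [[1,[0,0,0],0],[1,[0,0,0],0],[1,[0,0,0],0],[1,[0,0,0],0],[1,[0,0,0],0],[1,[0,0,0],0]]}}

```text
t: 2.7
ee_pos: [650.4, -224.0, 29.2]
orientation: [-3.14, -0.104, -0.001]
ft_force: [-1.0, 1.7, 5.4]
width: 54.6
grasp_force: 30.0
```

>>> {"name": "servo_tool", "arguments": {"plan": [[1,[0,0,30],0],[1,[0,0,70],0],[1,[-15,-2,95],-1],[1,[-55,-7,95],-2],[1,[-95,-12,95],-3],[1,[-130,-17,95],-4.5],[1,[-150,-20,95],-4.5],[1,[-150,-20,95],-4.5]]}}

```text
t: 3.37
ee_pos: [494.8, -243.9, 122.7]
orientation: [-3.14, 0.022, 0.007]
ft_force: [-0.1, 1.0, -2.9]
width: 54.9
grasp_force: 30.0
```

```bash
cat > m3.py <<'E'
from h import *
import sys
zs=[float(v) for v in sys.argv[2:]]
o=ctrl.get_obs();w=ctrl.get_image("wrist");cw=cam("wrist",o);cv2.imwrite(f"pics/{sys.argv[1]}.png",w)
Rm=R.from_rotvec(o['orientation']).as_matrix()
print(o['t'],o['ee_pos'],'yaw',np.degrees(np.arctan2(Rm[1,0],Rm[0,0])),o['width'])
for z in zs:
  z=z if z<500 else o['ee_pos'][2]+z-1000
  for thr in(170,200,220):
   for ce,a,k in whites(w,thr,1500):
    r=rect(plane(cw,k,z))
    if 30<min(r[1:3]) and max(r[1:3])<130: print('z%.0f'%z,thr,ce,r[0],np.round(r[1:],1),'rel tool',(Rm.T@np.r_[r[0]-o['ee_pos'][:2],0])[:2])
E
python3 m3.py w2 55 1026
```

```text
3.3667 [ 494.82 -243.92  122.68] yaw -0.8021331134064343 54.879074949814914
z55 170 [ 35.17 158.51] [538.98  15.88] [ 74.7 110.7  74.4] rel tool [  40.52 -260.39]
z55 170 [315.38 295.14] [ 397.03 -240.86] [113.8  37.7  89.3] rel tool [-97.82  -1.68]
z55 200 [ 24.54 133.82] [562.23  20.62] [32.9 62.5 18.5] rel tool [  63.7  -265.45]
z55 200 [319.38 185.84] [ 511.24 -244.32] [90.3 31.3 89.2] rel tool [16.42  0.18]
z55 220 [318.88 185.62] [ 511.52 -242.58] [30.2 86.2  0.1] rel tool [16.68 -1.57]
z149 170 [ 35.17 158.51] [553.62 -80.19] [47.2 69.9 74.4] rel tool [  56.51 -164.54]
z149 170 [319.43 352.  ] [ 410.06 -241.86] [107.7  30.9  89.3] rel tool [-84.77  -0.86]
```

```bash
python3 - <<'E'
from h import *
w=cv2.imread("pics/w2.png");o=dict(ee_pos=np.array([494.82,-243.92,122.68]),orientation=R.from_matrix(R.from_euler('z',-0.8,degrees=True).as_matrix()@np.diag([1,-1,-1.])).as_rotvec())
c=cam("wrist",o)
g=w[100:330,319].min(1); print(g[::3])
for thr in(200,):
  for ce,a,k in whites(w,thr,800):
    print(ce,a,k.min(0),k.max(0)); 
    if 250<ce[0]<400:
      P=plane(c,k,148.7)[:,:2]-o['ee_pos'][:2]; print(P.min(0),P.max(0))
E
```

```text
[186 194 185 185 191 198 195 199 188 195 195 195 191 200 196 191 194 192
 193 178 142 123 198 162 244 245 245 245 245 245 245 245 245 245 209 189
 191 192 192 191 190 192 187 189 191 187 187 187 187 185 188 184 185 184
 184 162 156 157 155 156 160 162 156 157 184 192 181 190 181  77  88 109
 117 121 132 137 135]
[ 24.54 133.82] 1552 [  0 117] [ 60 163]
[319.38 185.84] 2985 [273 170] [369 202]
[ 31.13 -29.25] [51.18 27.98]
```

View pics/w2.png

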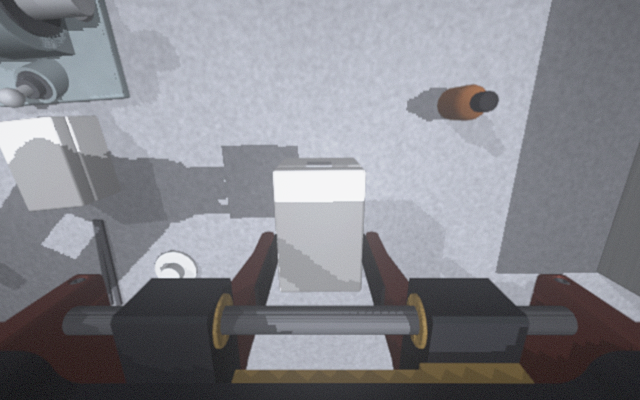

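>>> {"name": "servo_tool", "arguments": {"plan": [[1,[-25,-3.5,0],0],[1,[-49.5,-7,0],0],[1,[-49.5,-7,0],0],[1,[-49.5,-7,-15],0],[1,[-49.5,-7,-27],0],[1,[-49.5,-7,-34],0],[1,[-49.5,-7,-37],0],[1,[-49.5,-7,-38.5],0],[1,[-49.5,-7,-38.5],0]]}}

```text
t: 4.17
ee_pos: [450.9, -251.3, 84.7]
orientation: [-3.141, 0.019, 0.0]
ft_force: [-0.9, 0.6, -2.8]
width: 54.6
grasp_force: 30.0
```

>>> {"name": "servo_tool", "arguments": {"plan": [[1,[-3,0.2,0],0],[1,[-5.7,0.4,0],0],[1,[-5.7,0.4,0],0],[1,[-5.7,0.4,0],0],[1,[-5.7,0.4,-0.6],0],[1,[-5.7,0.4,-0.6],0]]}}

```text
t: 4.67
ee_pos: [444.8, -251.1, 84.3]
orientation: [3.141, -0.02, 0.0]
ft_force: [-0.7, 0.6, -1.1]
width: 54.9
grasp_force: 30.0
```

>>> {"name": "servo_tool", "arguments": {"plan": [[1,[0,0,-0.6],0],[1,[0,0,-0.6],0],[0,[0,0,-0.6],0],[0,[0,0,-0.6],0],[0,[0,0,-0.6],0],[0,[0,0,-0.6],0],[0,[0,0,25],0],[0,[15,15,60],0],[0,[30,40,90],0],[0,[45,75,100],2]]}}

```text
t: 5.5
ee_pos: [492.7, -177.5, 188.5]
orientation: [3.139, 0.03, 0.01]
ft_force: [0.6, -0.7, -0.1]
width: 88.1
grasp_force: 0.0
```

>>> {"name": "servo_tool", "arguments": {"plan": [[0,[5,40,0],2.5],[0,[5,80,0],2.5],[0,[5,110,0],2.5],[0,[5,110,0],2.5],[0,[5,110,0],2.5]]}}

```text
t: 5.92
ee_pos: [494.8, -64.6, 184.2]
orientation: [3.14, 0.109, 0.0]
ft_force: [0.2, 0.3, -0.4]
width: 87.4
grasp_force: 0.0
```

```bash
cat > m4.py <<'E'
from h import *
import sys
tag=sys.argv[1]; zs=[float(v) for v in sys.argv[2:]]
for n in("scene","top"):
  i=ctrl.get_image(n);cv2.imwrite(f"pics/{tag}{n}.png",i);c=cam(n)
  for z in zs:
   for thr in(170,200):
    for ce,a,k in whites(i,thr):
     r=rect(plane(c,k,z))
     if 45<min(r[1:3]) and max(r[1:3])<120 and abs(r[0][1])<300: print(n,z,thr,ce,r[0],np.round(r[1:],1))
E
python3 m3.py w3 55 110; python3 m4.py b 110 55
```

```text
5.9167 [494.78 -64.61 184.23] yaw 3.9753649434770626 87.44465314820025
z55 200 [249.36 131.07] [550.66  17.85] [51.7 55.3  5.1] rel tool [ 61.46 -78.39]
z55 200 [496.26 244.43] [ 432.45 -290.6 ] [92.2 67.2  0.1] rel tool [-77.85 221.13]
z55 220 [249.45 131.39] [550.12  17.78] [50.6 54.8  5.1] rel tool [ 60.92 -78.35]
z55 220 [496.07 244.67] [ 432.24 -290.4 ] [65.7 91.7 89.9] rel tool [-78.05 220.92]
z110 200 [249.36 131.07] [555.35   4.6 ] [42.7 45.7  5.1] rel tool [ 65.22 -64.84]
z110 200 [496.26 244.43] [ 457.7  -250.22] [76.2 55.5  0.1] rel tool [-49.86 182.6 ]
z110 220 [249.45 131.39] [554.91   4.54] [41.8 45.3  5.1] rel tool [ 64.77 -64.81]
z110 220 [496.07 244.67] [ 457.52 -250.06] [54.3 75.8 89.9] rel tool [-50.03 182.42]
scene 110.0 170 [187.65 191.53] [ 452.48 -252.66] [86.1 56.1  0.3]
scene 110.0 170 [306.68 206.98] [617.23  -7.71] [46.4 51.8  5.2]
scene 110.0 170 [406.45 205.32] [697.8  203.39] [49.1 48.2 68. ]
scene 110.0 200 [187.95 191.47] [ 452.95 -251.8 ] [52.8 83.  89.7]
scene 55.0 170 [187.65 191.53] [ 368.88 -253.94] [94.9 61.9  0.3]
scene 55.0 170 [306.68 206.98] [550.47  16.05] [51.2 57.1  5.2]
scene 55.0 170 [406.45 205.32] [639.27 248.72] [54.2 53.1 68. ]
scene 55.0 200 [187.95 191.47] [ 369.4  -252.99] [58.2 91.4 89.7]
scene 55.0 200 [306.89 206.98] [550.63  16.01] [48.3 54.4  6.3]
scene 55.0 200 [406.41 205.23] [638.24 249.89] [47.4 51.5 59. ]
top 110.0 170 [428.48  26.72] [1056.9  -220.08] [55.1 82.6  1.3]
top 110.0 170 [235.98 168.46] [648.23 224.19] [45.8 47.3  3.5]
top 55.0 170 [428.48  26.72] [1095.65 -233.28] [58.3 87.3  1.3]
top 55.0 170 [235.98 168.46] [663.45 236.58] [48.4 50.1  3.5]
```

>>> {"name": "servo_tool", "arguments": {"plan": [[0,[17,36,-10],1],[0,[33,70,-20],1],[0,[39.3,81.5,-40],1],[0,[39.3,81.5,-75],1],[0,[39.3,81.5,-110],1],[0,[39.3,81.5,-140],1],[0,[39.3,81.5,-156],1],[0,[39.3,81.5,-156],1],[1,[39.3,81.5,-156],1],[1,[39.3,81.5,-156],1]]}}

```text
t: 6.9
ee_pos: [535.1, 14.7, 29.1]
orientation: [3.139, 0.129, 0.002]
ft_force: [0.3, -0.1, -0.0]
width: 78.0
grasp_force: 0.0
```

>>> {"name": "servo_tool", "arguments": {"plan": [[1,[0,0,0],0],[1,[0,0,0],0],[1,[0,0,0],0],[1,[0,0,0],0],[1,[0,0,5],0],[1,[-12,0,5],0],[1,[-40,0,5],0],[1,[-65,-2,30],-2],[1,[-65,-20,70],-4],[1,[-60,-50,110],-5]]}}

```text
t: 7.73
ee_pos: [469.3, -27.1, 130.0]
orientation: [-3.141, 0.005, 0.008]
ft_force: [2.3, 0.8, -1.2]
width: 54.5
grasp_force: 30.0
```

>>> {"name": "servo_tool", "arguments": {"plan": [[1,[0,-30,20],-0.5],[1,[0,-65,40],-0.5],[1,[0,-90,40],-0.5],[1,[0,-90,40],-0.5],[1,[0,-90,40],-0.5]]}}

```text
t: 8.15
ee_pos: [472.7, -119.0, 170.1]
orientation: [-3.141, 0.024, -0.001]
ft_force: [-0.6, -0.4, -1.3]
width: 54.8
grasp_force: 30.0
```

```bash
python3 m3.py w4 1026; python3 - <<'E'
from h import *
o=ctrl.get_obs();w=cv2.imread("pics/w4.png");c=cam("wrist",o);Rm=R.from_rotvec(o['orientation']).as_matrix()
for ce,a,k in whites(w,200,800):
    print(ce,a,k.min(0),k.max(0)); 
    if 250<ce[0]<400:
      P=(plane(c,k,o['ee_pos'][2]+26.3)-o['ee_pos'])@Rm; print(P.min(0),P.max(0))
E
```

```text
8.15 [ 472.69 -119.    170.06] yaw -0.8636552339500484 54.84046891682384
z196 170 [322.32 224.39] [ 481.88 -113.94] [62.5 66.  87.6] rel tool [ 9.11 -5.2 ]
z196 170 [199.61 243.77] [471.32 -40.64] [ 55.  100.8  53.7] rel tool [ -2.56 -78.33]
z196 170 [319.37 351.83] [ 388.27 -116.88] [107.4  30.6  89.2] rel tool [-84.45  -0.85]
z196 200 [458.44 219.21] [ 489.83 -204.82] [36.4 54.1 89.4] rel tool [18.43 85.55]
z196 220 [458.34 219.47] [ 489.58 -204.75] [35.6 53.6 89.6] rel tool [18.17 85.49]
[458.44 219.21] 4716 [426 179] [494 260]
[320.61 194.04] 1356 [274 187] [364 203]
[ 30.69 -28.16 -26.34] [ 40.77  26.37 -26.31]
```

View pics/w4.png

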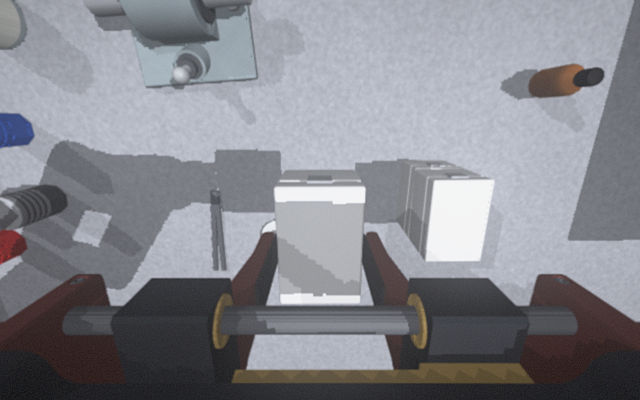

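>>> {"name": "servo_tool", "arguments": {"plan": [[1,[-6,-40,0],0],[1,[-12,-80,0],0],[1,[-18,-115,0],0],[1,[-18,-130,0],0],[1,[-18,-130,-10],0],[1,[-18,-130,-20],0],[1,[-18,-130,-25],0],[1,[-18,-130,-25],0],[1,[-18,-130,-25],0]]}}

```text
t: 8.95
ee_pos: [454.7, -246.4, 143.7]
orientation: [-3.14, 0.017, 0.003]
ft_force: [-0.3, -0.7, -1.5]
width: 54.9
grasp_force: 30.0
```

>>> {"name": "servo_tool", "arguments": {"plan": [[1,[0.5,-3,0],0],[1,[0.5,-4.6,0],0],[1,[0.5,-4.6,-1],0],[1,[0.5,-4.6,-2],0],[1,[0.5,-4.6,-3],0],[1,[0.5,-4.6,-3.5],0],[1,[0.5,-4.6,-3.5],0]]}}

```text
t: 9.53
ee_pos: [455.4, -252.7, 141.0]
orientation: [-3.141, 0.02, 0.0]
ft_force: [-0.1, 0.0, -1.3]
width: 54.8
grasp_force: 30.0
```

>>> {"name": "servo_tool", "arguments": {"plan": [[1,[-0.2,1.5,0],0],[1,[-0.2,1.5,0],0],[1,[-0.2,1.5,-0.8],0],[1,[-0.2,1.5,-1.4],0],[1,[-0.2,1.5,-1.8],0],[1,[-0.2,1.5,-1.8],0]]}}

```text
t: 10.03
ee_pos: [455.3, -251.2, 139.3]
orientation: [-3.141, 0.02, 0.0]
ft_force: [-0.9, -0.1, -0.6]
width: 54.8
grasp_force: 30.0
```

>>> {"name": "servo_tool", "arguments": {"plan": [[1,[0,0,-0.6],0],[1,[0,0,-0.6],0],[0,[0,0,-0.6],0],[0,[0,0,-0.6],0],[0,[0,0,-0.6],0],[0,[0,0,-0.6],0],[0,[0,0,20],0],[0,[0,0,55],0],[0,[0,10,85],0],[0,[0,45,100],0]]}}

```text
t: 10.87
ee_pos: [457.6, -209.2, 242.9]
orientation: [3.138, -0.024, 0.008]
ft_force: [1.3, -0.4, 0.1]
width: 87.7
grasp_force: 0.0
```

>>> {"name": "servo_tool", "arguments": {"plan": [[0,[0,41,5],0],[0,[0,82,10],0],[0,[0,123,10],0],[0,[0,164,10],0],[0,[0,205,10],0],[0,[0,246,10],0],[0,[0,287,10],0],[0,[0,325,10],0],[0,[0,360,10],0],[0,[0,390,10],0]]}}

```text
t: 11.7
ee_pos: [455.0, 186.2, 249.4]
orientation: [-3.141, 0.018, -0.001]
ft_force: [1.1, -0.2, 0.0]
width: 88.0
grasp_force: 0.0
```

>>> {"name": "servo_tool", "arguments": {"plan": [[0,[-15,30,0],0],[0,[-15,30,0],0],[0,[-15,30,0],0]]}}

```text
t: 11.95
ee_pos: [439.7, 214.9, 249.1]
orientation: [3.141, -0.014, -0.001]
ft_force: [1.1, -0.6, 1.0]
width: 87.8
grasp_force: 0.0
```

```bash
python3 m3.py w5 0; python3 m4.py c 165
```

```text
11.95 [439.66 214.85 249.06] yaw -0.5137922426189779 87.80541075527375
scene 165.0 170 [182.99 172.41] [ 452.72 -252.16] [55.4 87.2 88.5]
scene 165.0 200 [183.08 172.52] [ 453.88 -252.32] [53.4 81.6 89. ]
top 165.0 170 [447.84 265.2 ] [ 452.52 -251.98] [53.4 81.2 88.9]
```

View pics/w5.png

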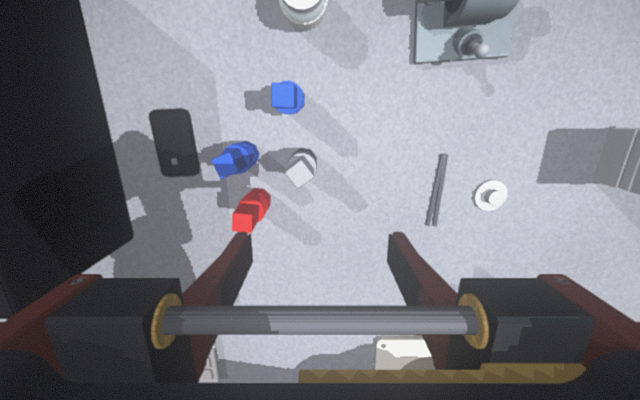

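```bash
python3 - <<'E'
from h import *
w=cv2.imread("pics/w5.png")
o=ctrl.get_obs();o['ee_pos']=np.array([439.66,214.85,249.06]);o['orientation']=R.from_matrix(R.from_euler('z',-0.51,degrees=True).as_matrix()@np.diag([1,-1,-1.])).as_rotvec()
c=cam("wrist",o);ct,cs=cam("top"),cam("scene")
print(w[144:200:3,276:330:3].mean(2).astype(int))
for p in([300,170],):
  print(plane(c,[p],105))
  for cc,q in((ct,[[222.8,254.8]]),(cs,[[369.3,154]])): print(tri(c,[p],cc,q))
print('nip',tri(c,[[476,47]],cs,[[312.7,216]]))
W=cv2.resize(w[140:200,270:335],None,fx=8,fy=8,interpolation=cv2.INTER_NEAREST)
V=np.zeros((500,800,3),np.uint8);V[:480,:520]=W
V[:250,530:800]=cv2.resize(w[25:75,450:504],None,fx=5,fy=5,interpolation=cv2.INTER_NEAREST)
cv2.imwrite("pics/w5c.png",V)
E
```

```text
[[208 207 205 207 206 205 209 211 211 206 209 209 208 211 212 207 212 199]
 [212 208 198 185 183 189 187 187 179 183 210 198 208 211 207 211 210 213]
 [189 148 138 138 144 142 142 111  99  95  91  93 193 208 209 209 212 215]
 [137 140 141 142 138 140 104 162 180 183 143 114 100 197 207 210 205 209]
 [136 136 142 143 143 122 156 163 154 143 221 218 113 131 194 212 207 208]
 [141 145 148 140 132 153 153 134 130 134 167 224 225 109 194 189 204 206]
 [127 138 140 141 138 150 127 164 227 173 132 190 217 152 193 192 192 201]
 [123 123 130 142 141 123 191 226 223 224 148 133 204 203 193 191 194 191]
 [122 122 121 133 133 208 224 224 223 224 225 133 140 204 194 193 193 203]
 [149 131 124 137 223 223 224 225 223 223 226 209 130 189 189 200 189 195]
 [185 194 191 181 224 221 223 223 223 224 225 224 181 185 193 196 192 188]
 [185 191 188 186 185 224 222 224 224 222 225 224 202 195 193 185 190 191]
 [188 188 190 187 184 193 223 223 220 223 220 186 194 190 194 193 187 183]
 [191 193 188 187 188 183 210 222 223 213 200 207 197 184 192 193 192 195]
 [192 184 186 187 187 184 183 215 191 195 205 204 211 211 193 193 185 191]
 [191 191 187 183 191 191 186 185 184 185 192 205 208 206 205 190 189 187]
 [205 200 188 185 187 189 191 186 189 192 189 191 205 207 208 203 200 187]
 [207 207 201 195 186 187 188 190 191 187 197 187 205 204 206 205 207 207]
 [191 205 210 207 196 186 191 189 195 192 190 195 190 205 209 206 203 208]]
[[457.05 239.33 105.  ]]
(array([450.47, 241.8 ,  71.83]), np.float64(0.03709807235098046))
(array([456.5 , 238.11, 105.88]), np.float64(2.711477847299347))
nip (array([595.38,  19.24,  55.87]), np.float64(8.66197400770895))
```

View pics/w5c.png

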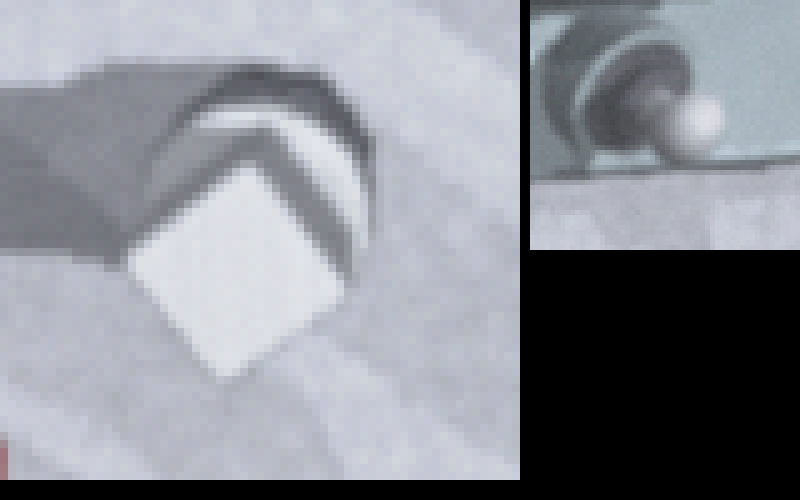

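```bash
python3 - <<'E'
from h import *
w=cv2.imread("pics/w5.png")
o=ctrl.get_obs();o['ee_pos']=np.array([439.66,214.85,249.06]);o['orientation']=R.from_matrix(R.from_euler('z',-0.51,degrees=True).as_matrix()@np.diag([1,-1,-1.])).as_rotvec()
c=cam("wrist",o);cs,ct=cam("scene"),cam("top")
P=plane(c,np.array([[130,260],[248,162],[348,290],[225,380]])/8+[270-.5,140-.5],105)
print(P, P.mean(0)); d=np.diff(np.r_[P,P[:1]],axis=0); print(np.linalg.norm(d,axis=1),np.degrees(np.arctan2(d[:,1],d[:,0])))
print(tri(c,[[299.3,173.6]],cs,[[369.5,154.2]]))
print('nip',tri(c,[[482.5,49]],cs,[[312.7,216]]),tri(c,[[482.5,49]],ct,[[324.4,201.2]]),plane(c,[[482.5,49]],57.4),plane(ct,[[324.4,201.2]],57.4),plane(cs,[[312.7,216]],57.4))
w4=cv2.imread("pics/w4.png")
# look-alikes bases: red, blue tops
for n,lo in(('blue',0),('red',2)):
  b=w.astype(int); m=((b[:,:,lo]-b[:,:,2-lo])>60).astype(np.uint8); m[225:]=0
  nn,l,s,ce=cv2.connectedComponentsWithStats(m)
  for k in range(1,nn):
    if s[k,4]>100: q=np.argwhere(l==k)[:,::-1]; Z=plane(c,q,105); Z0=plane(c,q,50); print(n,ce[k],'z50',Z0.min(0)[:2],Z0.max(0)[:2])
E
```

```text
[[454.75 256.7  105.  ]
 [469.48 238.35 105.  ]
 [449.8  223.7  105.  ]
 [435.82 242.91 105.  ]] [452.46 240.42 105.  ]
[23.53 24.53 23.76 23.42] [ -51.24 -143.34  126.06   36.07]
(array([451.92, 240.26, 102.46]), np.float64(0.5964516114120394))
nip (array([594.57,  15.71,  58.1 ]), np.float64(0.9462859825868903)) (array([595.11,  15.18,  56.23]), np.float64(0.1028215866757256)) [[594.94  15.78  57.4 ]] [[594.81  15.17  57.4 ]] [[593.34  15.71  57.4 ]]
blue [286.75  96.81] z50 [521.73 235.21] [563.42 278.99]
blue [234.11 158.27] z50 [435.59 300.94] [485.74 367.51]
red [251.27 208.53] z50 [364.6  289.69] [418.95 348.06]
```

>>> {"name": "servo_tool", "arguments": {"plan": [[0.3,[3,8,-25],7],[0.3,[6,16,-50],14],[0.3,[9,20,-75],21],[0.3,[12.6,25.4,-95],28],[0.3,[12.6,25.4,-105],35],[0.3,[12.6,25.4,-109],36.8],[0.3,[12.6,25.4,-109],36.8],[0.3,[12.6,25.4,-109],36.8]]}}

```text
t: 12.77
ee_pos: [453.4, 238.1, 140.2]
orientation: [2.989, 0.968, -0.001]
ft_force: [-0.7, -0.3, 0.7]
width: 61.7
grasp_force: 0.0
```

```bash
python3 m3.py w6 ; python3 - <<'E'
from h import *
o=ctrl.get_obs();w=cv2.imread("pics/w6.png");c=cam("wrist",o)
Rm=R.from_rotvec(o['orientation']).as_matrix()
for thr in(205,214):
 for ce,a,k in whites(w,thr,300):
  r=rect(plane(c,k,104)); 
  if max(r[1:3])<60: print(thr,ce,a,r[0],np.round(r[1:],1),((np.r_[r[0],0]-o['ee_pos'])@Rm)[:2])
E
```

```text
12.7667 [453.37 238.08 140.21] yaw 35.89542757758684 61.7027971264036
205 [478.69  17.15] 2256 [636.13 233.94] [24.4 46.9 35.7] [145.18 110.63]
205 [594.55 117.96] 451 [641.98 113.75] [10.2 27.   2.2] [ 79.43 211.4 ]
205 [316.62 215.81] 703 [451.75 240.3 ] [23.8 24.1 35.9] [-0.43 -2.66]
205 [303.07 246.1 ] 519 [419.61 233.1 ] [26.2 32.6 39. ] [-30.68 -15.68]
205 [ 28.17 290.71] 380 [230.33 415.49] [18.  33.5 32.7] [ -77.02 -274.42]
214 [478.47  17.07] 2229 [636.12 233.95] [24.4 46.7 35.7] [145.18 110.61]
214 [594.8  117.04] 308 [642.67 113.5 ] [ 7.4 26.1  5.9] [ 79.84 212.01]
214 [316.74 215.68] 649 [451.93 240.1 ] [22.  23.5 35.9] [-0.4  -2.39]
214 [ 28.36 290.74] 362 [230.34 415.49] [18.  33.5 32.8] [ -77.   -274.41]
```

View pics/w6.png

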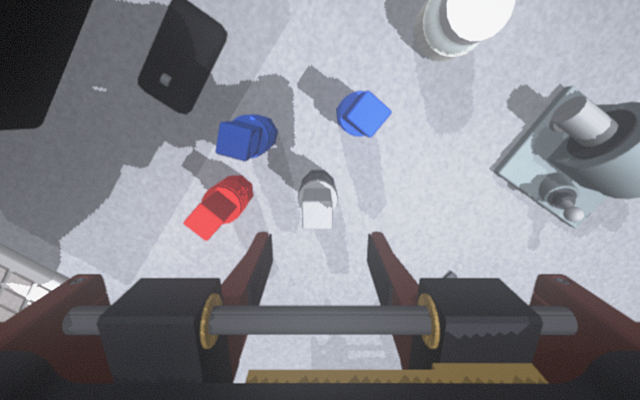

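>>> {"name": "servo_tool", "arguments": {"plan": [[0.3,[-1.4,2.1,0],0],[0.3,[-1.4,2.1,-20],0],[0.3,[-1.4,2.1,-40],0],[0.3,[-1.4,2.1,-55],0],[0.3,[-1.4,2.1,-60],0],[0.3,[-1.4,2.1,-60],0],[0.3,[-1.4,2.1,-60],0],[1,[-1.4,2.1,-60],0],[1,[-1.4,2.1,-60],0],[1,[-1.4,2.1,-60],0]]}}

```text
t: 13.65
ee_pos: [452.1, 241.6, 81.1]
orientation: [-2.987, -0.973, -0.003]
ft_force: [0.5, 0.0, -0.1]
width: 45.1
grasp_force: 0.0
```

>>> {"name": "servo_tool", "arguments": {"plan": [[1,[0,0,0],0],[1,[0,0,0],0],[1,[0,0,0],0],[1,[0,0,0],0],[1,[0,0,0],0]]}}

```text
t: 14.07
ee_pos: [453.1, 241.8, 81.6]
orientation: [-2.987, -0.973, -0.005]
ft_force: [1.4, -2.2, 15.6]
width: 11.8
grasp_force: 12.1
```

```bash
python3 - <<'E'
from h import *
print(ctrl.get_obs()['ee_pos'])
def wc(p,yaw):
  o=dict(ee_pos=np.array(p),orientation=R.from_matrix(R.from_euler('z',yaw,degrees=True).as_matrix()@np.diag([1,-1,-1.])).as_rotvec()); return cam("wrist",o)
c4=wc([472.69,-119,170.06],-.864); c1=wc([550.36,-238.23,249.67],0.0);c6=wc([453.37,238.08,140.21],35.9)
q=plane(c4,[[147,86],[257,77],[247,12]],12);print('w4 FL,FR,R',q); d=q[1]-q[0];e=q[2]-q[1];print(np.degrees(np.arctan2(-d[0],d[1]))%180,np.degrees(np.arctan2(e[1],e[0])))
q=plane(c1,[[193,137],[179,57]],12);print('w1 FR, R',q);e=q[1]-q[0];print(np.degrees(np.arctan2(e[1],e[0])))
q=plane(c6,[[495,170],[574,224],[571,86]],12);print('w6 FL,FR?,BL',q)
print('head w4',plane(c4,[[182,72]],57.4),'w1',plane(c1,[[132,142]],57.4),'w6',plane(c6,[[573,214]],57.4))
# line fits: foot mask via saturation/teal in w1,w4
for n,c in(('w1',c1),('w4',c4)):
  w=cv2.imread(f'pics/{n}.png');h=cv2.cvtColor(w,cv2.COLOR_BGR2GRAY)
  L=cv2.createLineSegmentDetector().detect(h)[0][:,0]
  for l in L:
    if np.hypot(l[2]-l[0],l[3]-l[1])>25 and l[[0,2]].max()<275 and l[[1,3]].max()<150:
      P=plane(c,l.reshape(2,2),12);e=P[1]-P[0];print(n,l.round(),P[:,:2].ravel(),'ang %.1f'%(np.degrees(np.arctan2(e[1],e[0]))%180))
E
```

```text
[453.07 241.82  81.57]
w4 FL,FR,R [[588.94  78.96  12.  ]
 [596.62 -48.72  12.  ]
 [660.83 -43.38  12.  ]]
3.4402188734262893 4.758304848665474
w1 FR, R [[599.71 -48.03  12.  ]
 [707.65 -43.67  12.  ]]
2.3131320412338936
w6 FL,FR?,BL [[588.18  87.21  12.  ]
 [597.68 -40.02  12.  ]
 [697.35  88.92  12.  ]]
head w4 [[596.92  15.65  57.4 ]] w1 [[596.75  14.47  57.4 ]] w6 [[593.22  16.93  57.4 ]]
w1 [196.  12. 131.   8.] [761.44 -74.03 765.76  10.68] ang 87.1
w1 [169.  73. 139.  72.] [687.42 -27.   689.18  14.7 ] ang 87.6
w1 [136. 115. 102. 117.] [631.48  31.26 628.87  81.23] ang 93.0
w1 [142.   1. 189.   3.] [773.83  -5.45 771.77 -67.25] ang 88.1
w1 [128.  94. 121.  63.] [659.29  36.87 699.9   38.38] ang 2.1
w1 [181.  57. 196. 137.] [707.52 -45.97 599.62 -52.31] ang 3.4
w1 [214. 148. 246. 148.] [ 583.37  -78.14  583.14 -125.48] ang 89.7
w1 [193. 138. 184.  91.] [598.26 -47.23 664.27 -43.75] ang 3.0
w1 [145.  92. 175.  89.] [662.07  12.01 667.16 -32.04] ang 96.6
w1 [ 79.  53. 127.  50.] [712.33  92.26 716.13  26.26] ang 93.3
w1 [144. 106. 132.  83.] [643.26  16.21 674.03  28.58] ang 21.9
w1 [ 96. 111. 142. 110.] [637.19  88.27 638.09  21.02] ang 90.8
w1 [122.  54.  95.  56.] [711.29  34.25 708.5   71.08] ang 94.3
w4 [ 28. 144.   0. 147.] [525.   237.6  522.02 272.36] ang 94.9
w4 [218.  40. 154.  47.] [634.51  -8.78 629.22  62.41] ang 94.2
w4 [256.  80. 184.  85.] [593.62 -47.04 589.22  35.68] ang 93.0
w4 [99. 25. 85.  3.] [650.9  118.36 671.07 128.55] ang 26.8
w4 [189.  82. 253.  77.] [592.88  29.41 596.64 -44.4 ] ang 92.9
w4 [217. 149. 256. 149.] [515.85   7.58 514.92 -40.18] ang 88.9
w4 [249.   7. 258.  77.] [665.49 -46.21 596.74 -50.1 ] ang 3.2
w4 [255.  74. 246.   7.] [599.32 -46.7  665.49 -43.12] ang 3.1
w4 [124.  15.  97.  17.] [659.78  88.85 658.49 118.76] ang 92.5
w4 [ 88.   8. 122.   9.] [667.21 125.98 665.46  90.06] ang 87.2
```

```bash
python3 - <<'E'
from h import *
o=ctrl.get_obs();print(o['width'],o['grasp_force'],o['ft_force'])
w=ctrl.get_image("wrist");s=ctrl.get_image("scene");t=ctrl.get_image("top")
for n,i in(('w7',w),('s7',s),('t7',t)):cv2.imwrite(f'pics/{n}.png',i)
V=np.zeros((600,800,3),np.uint8)
V[:330,:440]=cv2.resize(w[140:305,210:430],None,fx=2,fy=2)
V[:300,450:800]=cv2.resize(s[120:220,333:450],(350,300),interpolation=2)
V[340:600,:400]=cv2.resize(t[200:330,140:340],(400,260),interpolation=2)
V[340:600,400:800]=cv2.resize(s[30:290,140:540],(400,260))
cv2.imwrite("pics/V.png",V)
E
```

```text
11.80676921465629 12.125828210846521 [ 1.41 -2.19 15.56]
```

View pics/V.png

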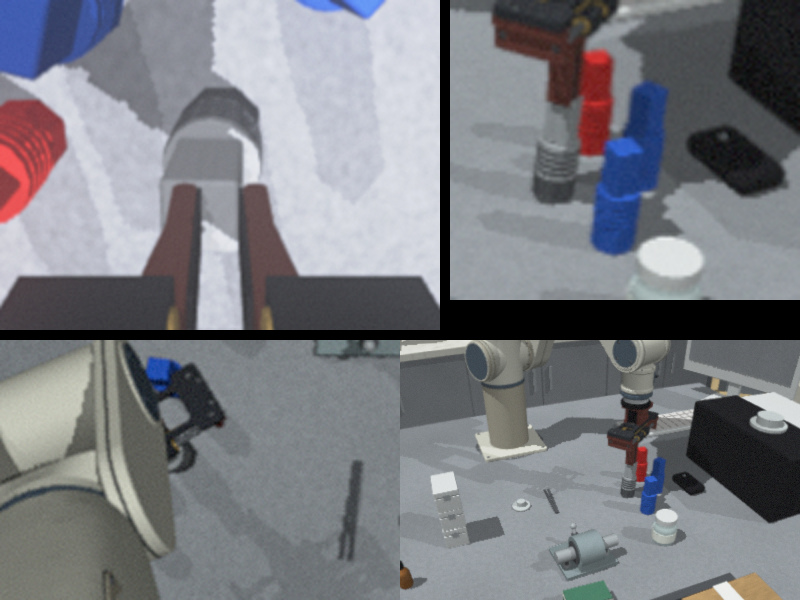

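```bash
python3 - <<'E'
from h import *
o=ctrl.get_obs();c=cam("wrist",o);cs=cam("scene");Rm=R.from_rotvec(o['orientation']).as_matrix()
print('tip',tri(c,[[338.5,233]],cs,[[370.7,153.3]]))
for y in(-6,6):
  for z in(14,-20): 
    X=[o['ee_pos']+Rm@np.array([x,y,z]) for x in(-10,10)]; print(y,z,'scene',proj(cs,X).ravel(),'wrist',proj(c,X).ravel())
s=cv2.imread('pics/s7.png')
print('red finger mask in scene rows (R-B)');d=s[:,:,2].astype(int)-s[:,:,0]
for r in range(130,168,2): print(r,''.join('#' if v>25 else '.' for v in d[r,352:385]), s[r,362:380:2].mean(1).astype(int))
print('wrist rows')
w=cv2.imread('pics/w7.png')
for r in range(205,262,4): print(r,w[r,284:350:3].mean(1).astype(int))
E
```

```text
tip (array([468.12, 237.76, 112.28]), np.float64(7.486339524142642))
-6 14 scene [367.51 163.03 373.9  164.96] wrist [312.69 236.61 312.48 212.89]
-6 -20 scene [368.33 152.57 374.84 154.46] wrist [311.47 257.99 311.19 230.73]
6 14 scene [365.63 164.91 372.05 166.87] wrist [327.82 236.61 328.04 212.89]
6 -20 scene [366.42 154.41 372.97 156.33] wrist [329.23 257.99 329.53 230.72]
red finger mask in scene rows (R-B)
130 ############..............#...... [51 47 46 42 42 58 69 62 67]
132 ####################............. [56 58 59 52 50 57 63 49 69]
134 ######.#############............. [ 46  45  48  51  52  56  48  42 106]
136 .#############....#####......#### [ 57  50  51  52  51  49  48  47 112]
138 ........##############..######### [63 55 61 56 56 46 48 45 91]
140 ..............########...######## [143 120  67  57  61  53  46  43  68]
142 ...............#######..######### [158 154  66  49  45  48  45  45  66]
144 ...............####.##..######### [155 154  72  43  47  50  46  44  65]
146 ...............######...######### [157 156  72  46  57  47  43  51  64]
148 ..............########
[... 1469 characters left out ...]
3 162 115 120  81
  79  94 195 216]
237 [197 197 156 162  95  83  89  85  68 140 161 161 158 161 161  93  82  89
  90  85 151 209]
241 [197 197 154 158  84  87  85  87  74 136 157 157 158 161 157  93  84  90
  90  86 112 189]
245 [197 195 154 147  87  85  84  85  69 135 151 160 157 159 159  93  80  91
  87  88  83 200]
249 [195 196 159 109  87  84  84  79  67 135 134 158 159 159 159  89  74  86
  88  87  87 189]
253 [190 196 160  82  82  84  84  89  68 155 217 192 155 159 161  84  73  87
  86  82  83 117]
257 [215 215 124  86  86  86  82  83  66 204 212 229 230 190 154  89  72  82
  86  87  83  83]
261 [214 189  78  87  80  84  85  76  65 206 213 217 228 227 233 122  67  84
  81  85  84  85]
```

```bash
python3 - <<'E'
from h import *
cs=cam("scene")
yaw=25.48;Rm=R.from_euler('z',yaw,degrees=True).as_matrix()@np.diag([1,-1,-1.]);p=np.array([268.8,-563.8,197.7])
for z in(14,-22):
  for y in(-50,50): print(z,y,proj(cs,[p+Rm@np.array([0,y,z])]))
s=cv2.imread('pics/scene0.png');d=s[:,:,2].astype(int)-s[:,:,0];m=(d>20)&(s.max(2)<170)
for a,b in((5,40),(45,80)):
  q=np.argwhere(m[80:175,a:b]); r=q[:,0].max(); print('lowest red',a+q[q[:,0]==r][:,1].mean(),80+r)
E
```

```text
14 -50 [[ 70.22 147.7 ]]
14 50 [[ 30.7  163.21]]
-22 -50 [[ 65.22 135.25]]
-22 50 [[ 24.69 150.49]]
lowest red 24.5 149
lowest red 64.5 134
```

>>> {"name": "servo_tool", "arguments": {"plan": [[1,[0,0,15],0],[1,[0,0,45],0],[0.3,[0,0,60],0],[0.3,[0,0,60],0],[0.3,[0,0,60],0],[0.3,[0,0,60],0]]}}

```text
t: 14.72
ee_pos: [450.9, 241.0, 139.5]
orientation: [2.987, 0.973, -0.002]
ft_force: [-0.0, -0.4, 0.9]
width: 23.6
grasp_force: 0.0
```

```bash
cat > m5.py <<'E'
from h import *
o=ctrl.get_obs();w=ctrl.get_image("wrist");cv2.imwrite("pics/w8.png",w);c=cam("wrist",o)
Rm=R.from_rotvec(o['orientation']).as_matrix();print(o['ee_pos'],o['width'],o['ft_force'],'yaw',np.degrees(np.arctan2(Rm[1,0],Rm[0,0])))
for thr in(205,214):
 for ce,a,k in whites(w,thr,300):
  r=rect(plane(c,k,104)); 
  if max(r[1:3])<60: print(thr,ce,a,r[0],np.round(r[1:],1),((np.r_[r[0],0]-o['ee_pos'])@Rm)[:2])
s=ctrl.get_image("scene");cv2.imwrite("pics/s8.png",s)
E
python3 m5.py
```

```text
[450.92 240.99 139.52] 23.602825288702668 [-0.   -0.4   0.94] yaw 36.085318177542376
205 [484.63  17.07] 2238 [635.12 234.08] [24.2 46.5 35.9] [144.95 114.1 ]
205 [599.58 118.5 ] 385 [640.8  114.28] [ 8.7 26.9  3.3] [ 78.98 214.27]
205 [421.05 181.15] 572 [523.21 192.73] [39.8 20.  29.7] [30.16 81.61]
205 [321.91 215.3 ] 711 [451.57 240.1 ] [23.7 23.4 36.1] [0.16 1.14]
205 [423.45 217.06] 413 [500.4  170.74] [20.4 30.9 53.3] [-1.24 85.94]
205 [ 29.12 289.67] 383 [229.56 416.82] [18.2 34.3 33. ] [ -75.17 -272.45]
214 [484.5   17.01] 2221 [635.08 234.13] [24.2 46.4 35.9] [144.95 114.04]
214 [321.48 215.23] 653 [451.71 240.7 ] [22.8 22.5 36.1] [0.63 0.73]
214 [ 29.18 289.65] 372 [229.56 416.81] [18.1 34.3 33.1] [ -75.18 -272.44]
```

>>> {"name": "servo_tool", "arguments": {"plan": [[0.3,[0.6,-0.6,0],0],[0.3,[0.6,-0.6,0],0],[0.3,[0.6,-0.6,0],0],[0.3,[0.6,-0.6,-5],0],[0.3,[0.6,-0.6,-35],0],[0.3,[0.6,-0.6,-65],0],[0.3,[0.6,-0.6,-88],0],[0.3,[0.6,-0.6,-95.5],0],[0.3,[0.6,-0.6,-95.5],0],[0.3,[0.6,-0.6,-95.5],0]]}}

```text
t: 15.65
ee_pos: [452.3, 240.7, 44.9]
orientation: [2.987, 0.973, -0.001]
ft_force: [-0.0, 0.3, -0.4]
width: 61.6
grasp_force: 0.0
```

>>> {"name": "servo_tool", "arguments": {"plan": [[1,[0,0,0],0],[1,[0,0,0],0],[1,[0,0,0],0],[1,[0,0,0],0],[1,[0,0,0],0],[1,[0,0,0],0],[1,[0,0,0],0]]}}

```text
t: 16.23
ee_pos: [452.3, 240.9, 45.1]
orientation: [-2.987, -0.973, -0.001]
ft_force: [-0.4, -0.4, 4.0]
width: 25.6
grasp_force: 30.0
```

>>> {"name": "servo_tool", "arguments": {"plan": [[1,[0,0,30],0],[1,[0,0,68],0],[1,[4,-10,100],3],[1,[20,-40,105],10],[1,[37,-75,105],17],[1,[54,-110,105],24],[1,[71,-145,105],31],[1,[88,-178,105],38],[1,[105,-212,105],45],[1,[122,-245,105],52]]}}

```text
t: 17.07
ee_pos: [573.1, -4.8, 149.0]
orientation: [-2.298, -2.14, 0.002]
ft_force: [0.4, 1.0, -4.4]
width: 25.9
grasp_force: 30.0
```

>>> {"name": "servo_tool", "arguments": {"plan": [[1,[17,-33,0],5],[1,[34,-66,0],5],[1,[39.5,-75,-10],5],[1,[39.5,-75,-30],5],[1,[39.5,-75,-30],5],[1,[39.5,-75,-30],5]]}}

```text
t: 17.57
ee_pos: [610.9, -77.7, 117.9]
orientation: [-2.207, -2.23, 0.005]
ft_force: [-0.3, -0.1, -4.4]
width: 26.0
grasp_force: 30.0
```

>>> {"name": "servo_tool", "arguments": {"plan": [[1,[3,-1.5,0],2.5],[1,[3,-1.5,-20],2.5],[1,[3,-1.5,-40],2.5],[1,[3,-1.5,-60],2.5],[1,[3,-1.5,-68],2.5],[1,[3,-1.5,-68],2.5],[1,[3,-1.5,-68],2.5]]}}

```text
t: 18.15
ee_pos: [616.1, -79.0, 52.3]
orientation: [-2.16, -2.281, 0.0]
ft_force: [0.3, -0.1, -4.2]
width: 26.0
grasp_force: 30.0
```

>>> {"name": "servo_tool", "arguments": {"plan": [[1,[0,5,-2.5],0],[1,[-0.5,9,-2.5],0],[1,[-0.8,14,-2.5],0],[1,[-1,18,-2.5],0],[1,[-1.2,22,-2.5],0],[1,[-1.4,26,-2.5],0],[1,[-1.6,30,-2.5],0],[1,[-1.8,34,-2.5],0],[1,[-2.1,39,-2.5],0],[1,[-2.3,43,-2.5],0]]}}

```text
t: 18.98
ee_pos: [614.6, -37.3, 50.5]
orientation: [2.158, 2.279, -0.0]
ft_force: [0.2, -5.7, -1.6]
width: 25.9
grasp_force: 30.0
```

>>> {"name": "servo_tool", "arguments": {"plan": [[1,[-0.1,2,0],0],[1,[-0.1,2,0],0]]}}

```text
t: 19.15
ee_pos: [614.4, -35.0, 50.3]
orientation: [2.157, 2.28, 0.0]
ft_force: [-0.2, -4.0, -2.2]
width: 26.1
grasp_force: 30.0
```

```bash
python3 - <<'E'
from h import *
o=ctrl.get_obs();print(o['ee_pos'],o['ft_force'],o['moment'],o['width'])
w=ctrl.get_image("wrist");s=ctrl.get_image("scene");t=ctrl.get_image("top")
for n,i in(('w9',w),('s9',s),('t9',t)):cv2.imwrite(f'pics/{n}.png',i)
c=cam("wrist",o);Rm=R.from_rotvec(o['orientation']).as_matrix()
# predicted square top outline for tilts, in tool coords: grasp at tool z -42.4, top 18 above along axis leaning +tool x
for th in(0,15,20,25,30):
  a=np.radians(th);u=np.array([np.sin(a),0,-np.cos(a)]);e=np.array([np.cos(a),0,np.sin(a)]);g=np.array([0,0,-42.4])
  X=[o['ee_pos']+Rm@(g+18*u+sx*13*e+np.array([0,sy*13,0])) for sx,sy in((1,-1),(1,1),(-1,0))]
  B=[o['ee_pos']+Rm@(g-k*u+sx*20.5*e) for k in(27,87) for sx in(1,)]
  print(th,'top',proj(c,X).round(0).tolist(),'barrel front',proj(c,B).round(0).tolist())
g=w[:,322].mean(1) if 0 else w[150:330,322].mean(1)
print(g.astype(int)[::2])
E
```

```text
[614.39 -34.96  50.29] [-0.18 -4.   -2.23] [-1.12 -0.08  0.02] 26.090288411040053
0 top [[294.0, 258.0], [345.0, 258.0], [319.0, 301.0]] barrel front [[319.0, 214.0], [319.0, 190.0]]
15 top [[294.0, 247.0], [344.0, 247.0], [319.0, 296.0]] barrel front [[319.0, 222.0], [319.0, 214.0]]
20 top [[295.0, 243.0], [344.0, 243.0], [319.0, 294.0]] barrel front [[319.0, 225.0], [319.0, 222.0]]
25 top [[295.0, 240.0], [344.0, 240.0], [319.0, 291.0]] barrel front [[319.0, 229.0], [319.0, 231.0]]
30 top [[295.0, 237.0], [344.0, 237.0], [319.0, 288.0]] barrel front [[319.0, 232.0], [319.0, 239.0]]
[114 111 113 111  86  84  85  81  85  80 101 121 115 118 122 120 122 121
 122 119 123 120 118 120 123 121 118 120 116 119 118 119 119 119 122 122
 124 122  93  74  84  89 114 164 165 164 160 150 106 103 108 107 102 102
 101 128 156 166 161 163 222 225 225 225 224 224 223 209 210 203 204 207
 206 208 202 205 202 195  95  86  88 101  90  98 103 103 104 103 103 101]
```

>>> {"name": "servo_tool", "arguments": {"plan": [[1,[0,-5,0],0],[1,[0,-5,20],0],[1,[0,-5,55],0],[1,[0,-5,80],0],[1,[0,-5,80],0],[1,[0,-5,80],0]]}}

```text
t: 19.8
ee_pos: [614.4, -39.3, 130.3]
orientation: [2.16, 2.279, 0.003]
ft_force: [-0.3, 0.1, -5.4]
width: 25.6
grasp_force: 30.0
```

```bash
cat > m6.py <<'E'
from h import *
import sys
bg=cv2.imread("pics/s8.png");o=ctrl.get_obs();s=ctrl.get_image("scene");cv2.imwrite(f"pics/{sys.argv[1]}.png",s);cs=cam("scene")
Rm=R.from_rotvec(o['orientation']).as_matrix();p=o['ee_pos'];print(p,o['ft_force'],np.degrees(np.arctan2(Rm[1,0],Rm[0,0])))
d=np.abs(s.astype(int)-bg).max(2);c0=proj(cs,[p+Rm@np.array([0,0,0])])[0].astype(int);print(c0)
x0,y0=c0[0]-32,c0[1]-30
for r in range(y0,y0+66): print(r,''.join('#' if v>28 else '.' for v in d[r,x0:x0+66]))
print('x0',x0)
E
python3 m6.py s10
```

```text
[614.41 -39.31 130.33] [-0.33  0.08 -5.37] 93.08922789074214
[292 201]
171 .....................#########################################....
172 ......................########################################....
173 ......................########################################....
174 ......................########################################....
175 .......................#######################################....
176 .......................#######################################....
177 ............................################################......
178 ............................############################..........
179 ........................#....#######################..............
180 ........................##...####################.................
181 ........................###..################.....................
182 ........................###..############.........................
183 .........................##..############.........................
184 .........................##..############.........................
185 .............................##
[... 2963 characters left out ...]
......................................................
228 ..................................................................
229 ..................................................................
230 ..................................................................
231 ..................................................................
232 ..............................................###.................
233 ............................................#####.................
234 ........................................#########.................
235 .....................................############.................
236 ...................................##############.................
x0 260
```

```bash
cat > m7.py <<'E'
from h import *
import sys
bg=cv2.imread("pics/s8.png");s=cv2.imread(f"pics/{sys.argv[1]}.png");cs=cam("scene");o=ctrl.get_obs()
r0,r1,xa,xb=map(int,sys.argv[2:6])
Rm=R.from_rotvec(o['orientation']).as_matrix();p=o['ee_pos']
d=np.abs(cv2.GaussianBlur(s,(3,3),0).astype(int)-cv2.GaussianBlur(bg,(3,3),0)).max(2)
L=[];Q=[]
for r in range(r0,r1):
  k=np.where(d[r,xa:xb]>26)[0]; L.append((k.min()+xa,r));Q.append((k.max()+xa,r))
n=Rm[:,1];C,_=ray(cs,[[0,0]])
for nm,E in(('L',L),('R',Q)):
  E=np.array(E,float);f=np.polyfit(E[:,1],E[:,0],1);print(nm,f,np.abs(E[:,0]-np.polyval(f,E[:,1])).max())
  e=[(np.polyval(f,r),r) for r in(r0,r1)]
  C,D=ray(cs,e);X=C+D*(((p-C)@n)/(D@n))[:,None];u=X[0]-X[1];u/=np.linalg.norm(u)
  print(X, 'lean toward tool x: %.1f deg'%np.degrees(np.arctan2(u@Rm[:,0],u[2])))
E
python3 m7.py s10 204 218 268 300
```

```text
L [ -0.27 328.62] 0.4901098901099772
[[615.29 -80.8  136.95]
 [615.88 -92.16 101.68]] lean toward tool x: 17.9 deg
R [ -0.27 347.34] 0.4901098901097498
[[612.96 -37.83 122.95]
 [613.52 -48.54  86.44]] lean toward tool x: 16.4 deg
```

```bash
python3 - <<'E'
from h import *
cs=cam("scene");o=ctrl.get_obs();Rm=R.from_rotvec(o['orientation']).as_matrix();p=o['ee_pos'];n=Rm[:,1]
g=p+Rm@np.array([0,0,-42.4]);print('grip',g)
for th in(15,17.5,20,22.5,25):
  a=np.radians(th);u=Rm@np.array([np.sin(a),0,-np.cos(a)]);e=Rm@np.array([np.cos(a),0,np.sin(a)]);f=Rm[:,1]
  def circ(k,r):
    t=np.linspace(0,2*np.pi,73);q=proj(cs,[g-k*u+r*(np.cos(v)*e+np.sin(v)*f) for v in t]);return q.min(0),q.max(0)
  print(th,'mouth',np.round(np.r_[circ(87,20.5)],1).ravel(),'shoulder',np.round(np.r_[circ(27,20.5)],1).ravel(),'ctr',proj(cs,[g-87*u])[0])
for m in([279.7,218.5],[279.7,217],[280.5,218]):
  C,D=ray(cs,[m]);X=C+D[0]*(((g-C)@n)/(D[0]@n));v=g-X;print(m,X,np.linalg.norm(v),np.degrees(np.arctan2(v@Rm[:,0],v[2])))
E
```

```text
grip [613.06 -39.29 171.13]
15 mouth [274.9 214.1 292.8 224.8] shoulder [279.8 192.  298.3 202.1] ctr [283.91 219.36]
17.5 mouth [273.4 214.2 291.2 224.8] shoulder [279.4 192.  297.7 202.1] ctr [282.37 219.43]
20 mouth [272.  214.2 289.6 224.8] shoulder [279.  192.  297.1 202.1] ctr [280.84 219.45]
22.5 mouth [270.5 214.2 288.  224.8] shoulder [278.6 191.9 296.6 202.1] ctr [279.32 219.4 ]
25 mouth [269.1 214.  286.4 224.7] shoulder [278.2 191.8 296.  202.1] ctr [277.82 219.3 ]
[279.7, 218.5] [614.76 -71.43  92.99] 84.51348272424184 22.419068343285804
[279.7, 217] [614.74 -71.15  97.24] 80.4922658858886 23.384313002248188
[280.5, 218] [614.65 -69.48  93.76] 83.07154556043615 21.369895472710212
```

```bash
python3 - <<'E'
from h import *
w=ctrl.get_image("wrist");cv2.imwrite("pics/w10.png",w)
g=cv2.GaussianBlur(w,(3,3),0).mean(2)
for r in range(200,316,3): print(r,''.join('%4d'%g[r,c] for c in range(280,364,4)))
E
```

```text
200  199 205 201 199 200 192 183 182 187 189 183 183 181 186 180 183 188 186 184 185 176
203  200 203 201 199 199 186 184 185 188 186 183 179 188 186 182 177 182 186 188 186 178
206  199 204 201 204 196 187 187 181 184 178 178 179 191 180 185 178 180 183 186 195 183
209  199 193 200 198 201 188 187 181 184 179 176 182 185 182 185 180 186 183 188 206 186
212  194 196 199 201 197 194 184 183 180 183 180 183 177 185 186 185 185 181 187 203 179
215  197 199 197 202 201 200 192 184 187 186 182 182 175 182 184 182 186 176 184 201 183
218  198 200 201 202 202 204 207 190 193 190 182 183 175 181 184 183 181 180 185 201 201
221  199 198 203 204 200 200 204 203 204 197 197 190 183 184 189 189 180 183 187 197 206
224  202 199 198 203 197 202 197 195 184 179 176 167 168 177 186 183 179 175 181 197 201
227  199 200 196 199 199 196 196 165  79  79  79  79  83 169 179 176 177 181 197 197 197
230  205 209 189 180 200 206 196  85  85  89  89  87  89 101 182 182 177 168 193 198 194
233  203 182  88  84 137 189 105  86  90  98 104  97  92  86 129 157  97  82  93 199 197
236  202 135  82  83  81 108  89
[... 1670 characters left out ...]
1  76  58 143 196 192 197 195 194 194 195 193 195 197 193  90  66  72  68  68
296   70  70  75  56 145 192 194 196 195 193 195 191 192 197 196 190  94  64  70  67  66
299   70  68  64  55 155 192 196 195 193 194 194 193 195 197 194 192 108  63  66  65  66
302   69  67  63  57 162 195 197 195 194 196 192 195 197 197 192 195 138  60  62  65  66
305   69  68  67  67 126 144 142 142 143 143 141 142 144 143 142 140 117  68  68  66  68
308   76  77  78  77  75  76  77  76  78  77  77  77  76  77  77  76  77  77  72  71  70
311   86  87  87  87  87  89  89  88  89  88  89  89  89  88  89  88  87  86  86  75  77
314   85  85  84  86  87  88  87  88  89  87  88  89  88  89  88  88  87  87  87  76  75
```

```bash
cat > m8.py <<'E'
from h import *
from scipy.optimize import least_squares
import sys
rows=np.array([float(v) for v in sys.argv[1:5]])
o=ctrl.get_obs();c=cam("wrist",o);Rm=R.from_rotvec(o['orientation']).as_matrix();p=o['ee_pos']
pts=[(13,27),(13,-18),(20.5,27),(20.5,87)]
def f(v):
  a=np.radians(v[0]);u=np.array([np.sin(a),0,-np.cos(a)]);e=np.array([np.cos(a),0,np.sin(a)]);g=np.array([v[1],0,-42.4-v[2]])
  return proj(c,[p+Rm@(g-k*u+r*e) for r,k in pts])[:,1]-rows
for z in(0,None):
  if z is None: S=least_squares(f,[20,0,0])
  else: S=least_squares(lambda v:f([v[0],v[1],0]),[20,0])
  print(S.x,S.fun)
E
python3 m8.py 245 260 234.5 226
```

```text
[16.94 -8.52] [ 0.33 -0.16  0.04 -0.21]
[16.99 -8.17  0.67] [ 0.34 -0.15  0.01 -0.19]
```

>>> {"name": "servo_tool", "arguments": {"plan": [[1,[-7,-13,0],0],[1,[-13,-24,0],0],[1,[-13,-24,-15],0],[1,[-13,-24,-45],0],[1,[-13,-24,-70],0],[1,[-13,-24,-80],0],[1,[-13,-24,-80],0],[1,[-13,-20,-80],0]]}}

```text
t: 20.57
ee_pos: [599.9, -60.5, 48.6]
orientation: [-2.161, -2.279, 0.002]
ft_force: [0.1, 0.4, -3.8]
width: 25.8
grasp_force: 30.0
```

>>> {"name": "servo_tool", "arguments": {"plan": [[1,[0,10,0],0],[1,[-0.5,16,0],0],[1,[-0.5,20,0],0],[1,[-0.5,24,0],0],[1,[-0.5,28,0],0],[1,[-0.5,31,0],0],[1,[-0.5,34,0],0],[1,[-0.5,36,0],0],[1,[-0.5,37,0],0],[1,[-0.5,37,0],0]]}}

```text
t: 21.4
ee_pos: [600.0, -23.3, 49.4]
orientation: [2.158, 2.281, -0.002]
ft_force: [-0.7, -7.2, -5.8]
width: 26.2
grasp_force: 30.0
```

```bash
cat > m9.py <<'E'
from h import *
import sys
o=ctrl.get_obs();print(o['ee_pos'],o['ft_force'],o['width'])
w=ctrl.get_image("wrist");cv2.imwrite(f"pics/{sys.argv[1]}.png",w)
g=w[210:300,312:330].mean(2).mean(1); print(210,g.astype(int))
E
python3 m9.py w11
```

```text
[599.96 -23.26  49.43] [-0.7  -7.25 -5.79] 26.216962028244126
210 [125 124 124 123 123 122 122 123 122 122 122 121 121 122 122 122 121 121
 122 122 122 122 122 122 123 121 121 121 118 106  89  86  95 114 138 150
 152 151 148 147 147 146 140 122 100  96  98  99 100  99 102 117 139 155
 163 168 182 206 221 221 220 220 220 220 220 220 220 219 217 214 213 212
 212 212 212 212 210 207 206 205 204 200 198 199 198 198 198 199 198 198]
```

```bash
python3 m8.py 253 261.3 243 238.8
```

```text
[ 22.89 -11.81] [ 0.36  0.04 -0.43  0.04]
[ 22.29 -18.26 -11.76] [ 0.13 -0.07  0.02 -0.09]
```

>>> {"name": "servo_tool", "arguments": {"plan": [[1,[0,-5,0],0],[1,[0,-5,20],0],[1,[-2,-5,58],0],[1,[-10,-5,95],0],[1,[-20,-5,105],7],[1,[-30,-5,105],14],[1,[-40,-2,105],21],[1,[-50,4,105],28],[1,[-58,12,105],35],[1,[-62,20,105],42]]}}

```text
t: 22.28
ee_pos: [536.8, -2.2, 154.5]
orientation: [-1.191, -2.906, -0.0]
ft_force: [-0.3, -1.0, -4.9]
width: 25.9
grasp_force: 30.0
```

>>> {"name": "servo_tool", "arguments": {"plan": [[1,[0,6,0],7],[1,[0,12,0],14],[1,[0,16,0],21],[1,[0,16,0],28],[1,[0,16,0],35],[1,[0,16,0],42],[1,[0,16,0],48],[1,[0,16,0],48],[1,[0,16,0],48]]}}

```text
t: 23.03
ee_pos: [538.1, 13.6, 154.5]
orientation: [-0.08, 3.14, 0.0]
ft_force: [0.2, -0.4, -4.4]
width: 25.9
grasp_force: 30.0
```

```bash
python3 m9.py w12; python3 m6.py s12
```

```text
[538.07  13.59 154.52] [ 0.17 -0.37 -4.43] 25.907942633650308
210 [200 199 198 196 194 189 183 181 183 186 184 157 110  97 120 144 147 141
 150 164 166 149 123 111 105 104 112 122 126 109  82  78  88 105 125 133
 134 134 134 135 134 132 121  98  86  86  86  87  85  85  86  96 109 120
 128 132 133 132 133 133 135 136 137 139 139 139 140 139 139 140 139 140
 141 143 142 142 142 142 142 142 141 141 141 140 141 140 140 140 140 140]
[538.09  13.56 154.46] [ 0.04 -0.23 -4.92] -177.08908782837833
[302 170]
140 #####..............#########........#########.....................
141 #####..............#########........#########.....................
142 #####...............#########.......#########.....................
143 .####...............#########.......#########.....................
144 ....................#########.......########......................
145 ....................#########.......########......................
146 ....................#########.......########......................
147 .....................########.....##########......................
148 .....................##
[... 3397 characters left out ...]
......................................................
197 ..................................................................
198 ..................................................................
199 ..................................................................
200 ..................................................................
201 ..................................................................
202 ..................................................................
203 ..................................................................
204 ..................................................................
205 .................................................................#
x0 270
```

```bash
cat > m10.py <<'E'
from h import *
import sys
th,de,sl=map(float,sys.argv[1:4])
cs=cam("scene");o=ctrl.get_obs();Rm=R.from_rotvec(o['orientation']).as_matrix();p=o['ee_pos']
a=np.radians(th);u=Rm@np.array([np.sin(a),0,-np.cos(a)]);e=Rm@np.array([np.cos(a),0,np.sin(a)]);f=Rm[:,1]
g=p+Rm@np.array([de,0,-42.4-sl])
t=np.linspace(0,2*np.pi,73)
for k in(87,27):
  q=proj(cs,[g-k*u+20.5*(np.cos(v)*e+np.sin(v)*f) for v in t]);print(k,q.min(0),q.max(0))
b=np.radians(3.1);ax=np.array([-np.sin(np.radians(25))*np.cos(b),-np.sin(np.radians(25))*np.sin(b),np.cos(np.radians(25))])
tip=np.array([591.45,15.3,64.6]);S=g-63*u
print('u',u,'axis',ax,'seat',S,'mouth',g-87*u); d=S-tip; al=d@ax; print('seat along',al,'lateral',d-al*ax)
m=g-87*u-tip; print('mouth along',m@ax,'lat',m-(m@ax)*ax)
E
python3 m10.py 22.6 -12 0; python3 m10.py 22.3 -18.3 -11.8
```

```text
87 [302.27 191.12] [319.65 196.53]
27 [297.68 166.49] [315.37 171.12]
u [-0.38 -0.02  0.92] axis [-0.42 -0.02  0.91] seat [574.25  15.4  138.66] mouth [583.46  15.87 116.51]
seat along 74.38181397322877 lateral [14.19  1.8   6.65]
mouth along 50.40275042512705 lat [13.28  1.72  6.23]
87 [303.38 196.51] [320.72 202.15]
27 [298.88 172.07] [316.53 176.93]
u [-0.38 -0.02  0.93] axis [-0.42 -0.02  0.91] seat [580.24  15.71 126.74] mouth [589.33  16.17 104.53]
seat along 61.03962369384224 lateral [14.55  1.8   6.82]
mouth along 37.06613461435736 lat [13.53  1.72  6.34]
```

>>> {"name": "servo_tool", "arguments": {"plan": [[1,[-1,-0.7,-15],0],[1,[-1.8,-1,-30],0],[1,[-1.8,-1,-33],0],[1,[1,-1,-39],0],[1,[4,-0.8,-45],0],[1,[6.2,-0.7,-50.5],0],[1,[6.2,-0.7,-50.5],0],[1,[6.2,-0.7,-50.5],0],[1,[6.2,-0.7,-50.5],0]]}}

```text
t: 23.88
ee_pos: [544.5, 12.8, 104.0]
orientation: [-0.085, 3.14, -0.0]
ft_force: [-0.2, 0.6, -4.0]
width: 25.9
grasp_force: 30.0
```

```bash
python3 m10.py 22.6 -12 0; python3 m9.py w13; python3 - <<'E'
from h import *
s=ctrl.get_image("scene");cv2.imwrite("pics/s13.png",s);g=s.mean(2)
for r in range(182,234,2): print(r,''.join('%4d'%g[r,c] for c in range(290,336,2)))
E
```

```text
87 [303.5  209.47] [320.41 215.42]
27 [299.04 185.85] [316.24 191.03]
u [-0.38 -0.02  0.92] axis [-0.42 -0.02  0.91] seat [580.7   14.72  88.24] mouth [589.91  15.22  66.09]
seat along 25.977348567322196 lateral [0.21 0.01 0.1 ]
mouth along 1.9981520437469136 lat [-0.69 -0.04 -0.32]
[544.54  12.77 104.  ] [-0.19  0.57 -3.95] 25.942404201089133
210 [201 200 199 200 200 200 200 200 201 199 199 196 196 195 194 190 184 179
 181 182 185 185 162 113  90  96 118 140 134 102  79  78  89 105 124 133
 133 133 134 134 133 131 121  98  86  86  87  86  85  85  86  95 109 120
 127 132 132 133 134 134 134 135 134 135 135 136 137 137 139 140 140 142
 141 142 142 141 142 141 142 141 141 141 140 140 140 140 139 140 139 139]
182  110 156 147  58  51  65  88 118 122 121 124 128 158 160 160 159 159 161 157 158 160 159 160
184   91 121 156 138  58  78  84 121 120 121 124 126 153 160 160 163 158 158 162 160 159 158 161
186   83 113 158 159 157 120  78 114 123 121 124 120  99 154 161 159 156 160 161 163 158 159 161
188   86  91 154 160 158  94  78 107 121 120 112 149 117 131 160 161 156 160 159 161 159 159 
[... 1437 characters left out ...]
7  99  96  93  98 100
220  162 162 162 160 160 164 158 161 161 160 162 120 147 156 114  99 100 102 102 103 123 135 140
222  157 160 158 160 162 161 156 160 159 164 157 130 151  93 147 107 116 130 138 145 146 148 155
224  142 161 163 162 161 159 160 163 159 160 152  87 102 109 136 143 146 149 155 154 158 160 159
226  148 159 163 162 163 160 159 162 158 156 130 132 142 148 150 153 156 160 163 161 163 164 167
228  145 147 151 162 163 165 158 162 162 143 103 112 152 159 159 164 164 162 163 164 167 166 166
230  145 146 145 148 155 158 162 159 149 120 101 102 119 160 165 166 166 166 164 164 164 168 162
232  159 158 146 143 146 146 142 143 140 108  64  74 104 148 165 165 166 164 167 165 163 166 161
```

>>> {"name": "servo_tool", "arguments": {"plan": [[1,[1.3,0.1,-2.7],0],[1,[2.5,0.1,-5.4],0],[1,[3.8,0.2,-8.2],0],[1,[4.6,0.2,-10],0],[1,[4.6,0.2,-10],0]]}}

```text
t: 24.4
ee_pos: [548.9, 13.1, 93.3]
orientation: [0.085, -3.14, -0.0]
ft_force: [-0.4, 0.5, -3.8]
width: 25.6
grasp_force: 30.0
```

>>> {"name": "servo_tool", "arguments": {"plan": [[1,[0.8,0,-1.8],0],[1,[1.7,0.1,-3.6],0],[1,[2.5,0.1,-5.4],0],[1,[3.0,0.2,-6.4],0],[1,[3.0,0.2,-6.4],0]]}}

```text
t: 24.82
ee_pos: [552.1, 13.2, 87.0]
orientation: [-0.085, 3.14, 0.0]
ft_force: [1.1, 0.8, -5.7]
width: 25.8
grasp_force: 30.0
```

>>> {"name": "servo_tool", "arguments": {"plan": [[1,[0.8,0,-1.8],0],[1,[1.7,0.1,-3.6],0],[1,[2.1,0.1,-4.5],0],[1,[2.1,0.1,-4.5],0],[1,[2.1,0.1,-4.5],0]]}}

```text
t: 25.23
ee_pos: [554.2, 13.3, 82.3]
orientation: [-0.085, 3.14, 0.0]
ft_force: [3.2, 1.3, -10.0]
width: 25.8
grasp_force: 30.0
```

```bash
python3 m10.py 22.6 -12 0;python3 m9.py w14
```

```text
87 [305.31 218.66] [322.11 224.9 ]
27 [300.9  195.36] [318.   200.85]
u [-0.38 -0.02  0.92] axis [-0.42 -0.02  0.91] seat [590.35  15.23  66.51] mouth [599.57  15.73  44.35]
seat along 2.1950603764712056 lateral [-0.17 -0.02 -0.08]
mouth along -21.78400637653682 lat [-1.08 -0.07 -0.5 ]
[554.19  13.28  82.27] [  3.22   1.27 -10.04] 25.793705719976387
210 [198 198 199 199 200 200 200 200 199 198 197 196 194 194 192 187 181 178
 177 177 175 171 150 112  91  92 102 116 118  97  78  78  89 105 123 132
 133 133 133 133 133 131 120  97  86  85  86  86  85  86  86  94 109 120
 128 132 132 133 132 133 133 134 133 134 136 138 139 139 140 139 140 140
 140 140 140 141 142 141 142 141 141 141 140 140 139 140 140 139 139 139]
```

>>> {"name": "servo_tool", "arguments": {"plan": [[1,[0.4,0,-0.9],0],[1,[0.8,0,-1.8],0],[1,[1.3,0.1,-2.7],0],[1,[1.3,0.1,-2.7],0],[1,[1.3,0.1,-2.7],0]]}}

```text
t: 25.7
ee_pos: [555.3, 13.4, 80.1]
orientation: [0.085, -3.14, 0.0]
ft_force: [1.1, 0.9, -7.4]
width: 25.6
grasp_force: 30.0
```

>>> {"name": "servo_tool", "arguments": {"plan": [[1,[0.4,0,-0.9],0],[1,[0.8,0,-1.8],0],[1,[1.3,0.1,-2.7],0],[1,[1.3,0.1,-2.7],0],[1,[1.3,0.1,-2.7],0]]}}

```text
t: 26.12
ee_pos: [556.4, 13.3, 78.0]
orientation: [0.085, -3.14, 0.0]
ft_force: [-4.9, 0.4, 4.5]
width: 25.9
grasp_force: 30.0
```

>>> {"name": "servo_tool", "arguments": {"plan": [[1,[0.4,0,-0.9],0],[1,[0.8,0,-1.8],0],[1,[1.3,0.1,-2.7],0],[1,[1.3,0.1,-2.7],0],[1,[1.3,0.1,-2.7],0]]}}

```text
t: 26.53
ee_pos: [557.6, 13.4, 75.4]
orientation: [0.085, -3.14, 0.0]
ft_force: [-6.4, 0.5, 7.1]
width: 26.1
grasp_force: 30.0
```

```bash
python3 m9.py w15
```

```text
[557.58  13.44  75.36] [-6.37  0.52  7.06] 26.07615098522506
210 [198 199 199 200 200 200 200 200 199 198 196 196 195 194 191 184 177 175
 172 170 168 165 146 109  90  92 101 114 113  93  77  77  87 105 123 132
 133 132 133 133 133 130 120  97  86  86  84  85  85  84  86  94 109 119
 128 131 133 134 134 135 134 135 135 135 136 136 137 138 138 140 141 142
 141 142 141 142 141 141 141 141 141 140 140 141 140 140 140 140 139 139]
```

>>> {"name": "servo_tool", "arguments": {"plan": [[1,[0.4,0,-0.9],0],[1,[0.8,0,-1.8],0],[1,[1.2,0.1,-2.7],0],[1,[1.5,0.1,-3.2],0],[1,[1.5,0.1,-3.2],0],[1,[1.5,0.1,-3.2],0]]}}

```text
t: 27.08
ee_pos: [559.0, 13.5, 72.4]
orientation: [0.085, -3.14, 0.0]
ft_force: [-7.7, 0.2, 9.3]
width: 26.1
grasp_force: 30.0
```

>>> {"name": "servo_tool", "arguments": {"plan": [[1,[-0.9,0,-0.4],0],[1,[-1.8,0,-0.8],0],[1,[-2.4,0,-1.1],0],[1,[-2.4,0,-1.1],0],[1,[-2.4,0,-1.1],0]]}}

```text
t: 27.5
ee_pos: [558.6, 13.5, 72.1]
orientation: [-0.085, 3.137, -0.0]
ft_force: [-4.9, 1.5, 11.4]
width: 25.9
grasp_force: 30.0
```

```bash
python3 m9.py w16;  python3 m6.py s16 | head -2
```

```text
[558.59  13.52  72.07] [-4.86  1.5  11.44] 25.855012728689136
210 [198 199 200 199 199 200 200 200 199 198 196 195 194 194 192 185 180 175
 171 170 165 160 142 106  91  92  99 112 116 101  79  77  86 102 122 132
 133 133 133 133 133 132 122 103  88  85  86  86  86  84  86  95 109 121
 127 132 133 133 134 134 134 135 134 135 135 135 137 138 139 139 141 141
 141 141 141 142 141 141 141 141 141 140 140 141 140 140 140 140 139 139]
[558.62  13.54  72.1 ] [-2.52  0.26 10.99] -176.9004630021889
[306 203]
```

>>> {"name": "servo_tool", "arguments": {"plan": [[1,[0.4,0,-0.4],0],[1,[0.8,0,-0.8],0],[1,[0.8,0,-0.8],0],[1,[0.8,0,-0.8],0],[1,[0.8,0,-0.8],0],[1,[0.8,0,-0.8],0]]}}

```text
t: 28.1
ee_pos: [559.0, 13.5, 71.2]
orientation: [-0.085, 3.138, -0.0]
ft_force: [-5.0, 0.2, 10.7]
width: 25.9
grasp_force: 30.0
```

```bash
python3 - <<'E'
from h import *
F=[];P=[]
for i in range(8):
  ctrl.get_image("top");o=ctrl.get_obs();F.append(o['ft_force']);P.append(o['ee_pos'])
f=np.mean(F,0)-[0,0,-4.2];p=np.mean(P,0);a=np.array([-.422,-.023,.906]);print(f,f@a,'d',(f@a-10)/.8,p,p[2]-P[0][2],'width',o['width'],(np.array([556.4,13.3,78.0])-p)@a)
E
```

```text
[-4.14  0.33 15.26] 15.56682090570865 d 6.958526132135812 [559.09  13.53  71.24] -0.0018243288894268517 width 25.934731208350474 7.266482077715968
```

```bash
python3 -c "
from workcell import ctrl
print(ctrl.close_job())"
```

```text
the job is handed in; nothing more can be done
None
```

I stacked the two loose cases on the third, aligned to about 1–2 mm by camera (not rechecked at the end), and handed in still gripping the coupler on the nipple, pressed in about 7 of its 8 mm by force and arm travel; the snap is inferred from the force, and the coupler leans about 23° against the nipple's 25°.

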